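# Change the bottles in the bench mixer

## Task

The bottle mixer on the bench is running: first stop it by pressing its long start/stop bar fully down near the middle, so that both ends go down evenly, and holding it down a full second before letting it come up. Then take every used dropper bottle (the ones with a thin rubber bulb) out of the mixer and stand it upright in the steel tray, and put every fresh bottle (squat, with a screw cap) from the bench upright and fully home into a mixer pocket of its own. When all are in place, press the bar all the way down in the same way once more to start the mixer, let it come up, and leave the other things on the bench where they are.

Things in the scene. Friction and masses are not known exactly. Their poses are not given: they have to be found in the camera images.
- mixer: Bottle mixer fixed to the bench; origin under its centre, x from the bar side to the back, y along the row of pockets. Low white housing x -50 to +65, y +-106, top z = 26 mm (bar bracket to 42), carries an aluminium block (x -14 to +50, top z = 50 mm) with four round pockets 36 mm wide, 20 mm deep, 50 mm apart. The long grey start/stop bar lies in front at x = -81 mm.
- pocket_0 (a point): Centre of the floor of pocket 0 of the mixer, on the mixer's y = 75 mm line, x = +18 mm, 30 mm above the bench and 20 mm below the pocket's mouth. The pockets are open from above; clearance round a fresh bottle is 2.5 mm a side.
- pocket_1 (a point): Centre of the floor of pocket 1 of the mixer, on the mixer's y = 25 mm line, x = +18 mm, 30 mm above the bench and 20 mm below the pocket's mouth. The pockets are open from above; clearance round a fresh bottle is 2.5 mm a side.
- pocket_2 (a point): Centre of the floor of pocket 2 of the mixer, on the mixer's y = -25 mm line, x = +18 mm, 30 mm above the bench and 20 mm below the pocket's mouth. The pockets are open from above; clearance round a fresh bottle is 2.5 mm a side.
- pocket_3 (a point): Centre of the floor of pocket 3 of the mixer, on the mixer's y = -75 mm line, x = +18 mm, 30 mm above the bench and 20 mm below the pocket's mouth. The pockets are open from above; clearance round a fresh bottle is 2.5 mm a side.
- bar_middle (a point): Middle of the top face of the start/stop bar, 48.5 mm above the bench when up. The bar is 170 mm long (mixer y), 26 wide, 10 thick, held only at its middle. Pressed straight down here it goes down 7 mm to its stop at 4 to 7 N, both ends together, and springs back when let go. Pressed off the middle it tilts (0.02 rad for 6 N at 10 mm off).
- bar_left (a point): End of the bar's top face at the mixer's +y side, 80 mm from the middle.
- bar_right (a point): End of the bar's top face at the mixer's -y side, 80 mm from the middle.
- bar_press (a joint): Hinge of the bar's bracket, rad: 0 is up (at rest), 0.16 is fully down; a spring returns it.
- bar_rock (a joint): Tilt of the bar on the pin in its middle, rad: 0 is level, positive with its +y end higher, at most 0.12 either way; a spring holds it level.
- tray: Shallow open steel tray, fixed to the bench, 100 mm (its x) by 150 mm (its y), 22 mm high, walls and floor 3 mm thick; origin at the centre of its underside.
- used_0: Used dropper bottle (may be absent): brown body 29 mm across and 48 mm tall, with a thin black rubber bulb on top (12 mm across, total height 68 mm), about 35 g; origin at the centre of its underside, z up along the bottle. Stands in one of the mixer's pockets at the start; the top 28 mm of its body are then above the block.
- used_1: Used dropper bottle (may be absent): brown body 29 mm across and 48 mm tall, with a thin black rubber bulb on top (12 mm across, total height 68 mm), about 35 g; origin at the centre of its underside, z up along the bottle. Stands in one of the mixer's pockets at the start; the top 28 mm of its body are then above the block.
- used_2: Used dropper bottle (may be absent): brown body 29 mm across and 48 mm tall, with a thin black rubber bulb on top (12 mm across, total height 68 mm), about 35 g; origin at the centre of its underside, z up along the bottle. Stands in one of the mixer's pockets at the start; the top 28 mm of its body are then above the block.
- used_3: Used dropper bottle (may be absent): brown body 29 mm across and 48 mm tall, with a thin black rubber bulb on top (12 mm across, total height 68 mm), about 35 g; origin at the centre of its underside, z up along the bottle. Stands in one of the mixer's pockets at the start; the top 28 mm of its body are then above the block.
- fresh_0: Fresh bottle (may be absent): squat white bottle 31 mm across with a low screw cap, no bulb, 56 mm tall, full width up to 52 mm, about 40 g, weighted at its foot; origin at the centre of its underside, z up along the bottle. Stands on the bench to the right of the mixer at the start.
- fresh_1: Fresh bottle (may be absent): squat white bottle 31 mm across with a low screw cap, no bulb, 56 mm tall, full width up to 52 mm, about 40 g, weighted at its foot; origin at the centre of its underside, z up along the bottle. Stands on the bench to the right of the mixer at the start.
- fresh_2: Fresh bottle (may be absent): squat white bottle 31 mm across with a low screw cap, no bulb, 56 mm tall, full width up to 52 mm, about 40 g, weighted at its foot; origin at the centre of its underside, z up along the bottle. Stands on the bench to the right of the mixer at the start.
- fresh_3: Fresh bottle (may be absent): squat white bottle 31 mm across with a low screw cap, no bulb, 56 mm tall, full width up to 52 mm, about 40 g, weighted at its foot; origin at the centre of its underside, z up along the bottle. Stands on the bench to the right of the mixer at the start.
- dust_cap: Bystander: loose black round cap, 33 mm across, 16 mm high, lying among the fresh bottles; origin at the centre of its underside.
- marker: Bystander: loose marker pen, 125 mm long (its x), 12 mm wide, 14 mm high, behind the fresh bottles.
- forceps: Bystander: loose forceps, 126 mm long (its x), 18 mm wide, 8 mm high, left of the mixer.

How it is judged:
On the way, in this order (a step that is already met when the one before it is completed fails the run):
1. the bar is pressed fully down (over 0.12 rad) and level within 0.04 rad for 0.7 s, with the used bottles still in their pockets and the fresh ones still on the bench (value of joint bar_press above 0.12 rad and value of joint bar_rock between -0.04 and 0.04 rad and distance of each of used_0, used_1, used_2, used_3 from where it was at the start of the episode below 0.015 m and height (world z) of each of fresh_0, fresh_1, fresh_2, fresh_3 below 0.022 m), for 0.7 s.
2. with the bar up again, every used bottle stands in the tray and every fresh bottle stands in a pocket (value of joint bar_press below 0.03 rad and (distance between fresh_0 and pocket_0 below 0.008 m or distance between fresh_0 and pocket_1 below 0.008 m or distance between fresh_0 and pocket_2 below 0.008 m or distance between fresh_0 and pocket_3 below 0.008 m) and angle between each of fresh_0, fresh_1, fresh_2, fresh_3, used_0, used_1, used_2, used_3's own z axis and vertical below 0.15 rad and (distance between fresh_1 and pocket_0 below 0.008 m or distance between fresh_1 and pocket_1 below 0.008 m or distance between fresh_1 and pocket_2 below 0.008 m or distance between fresh_1 and pocket_3 below 0.008 m) and (distance between fresh_2 and pocket_0 below 0.008 m or distance between fresh_2 and pocket_1 below 0.008 m or distance between fresh_2 and pocket_2 below 0.008 m or distance between fresh_2 and pocket_3 below 0.008 m) and (distance between fresh_3 and pocket_0 below 0.008 m or distance between fresh_3 and pocket_1 below 0.008 m or distance between fresh_3 and pocket_2 below 0.008 m or distance between fresh_3 and pocket_3 below 0.008 m) and x of used_0 in the frame of tray between -0.045 and 0.045 m and y of used_0 in the frame of tray between -0.07 and 0.07 m and height (world z) of each of used_0, used_1, used_2, used_3 below 0.012 m and x of used_1 in the frame of tray between -0.045 and 0.045 m and y of used_1 in the frame of tray between -0.07 and 0.07 m and x of used_2 in the frame of tray between -0.045 and 0.045 m and y of used_2 in the frame of tray between -0.07 and 0.07 m and x of used_3 in the frame of tray between -0.045 and 0.045 m and y of used_3 in the frame of tray between -0.07 and 0.07 m), for 0.2 s.
3. the bar is pressed fully down and level again for 0.7 s, with all bottles in place (value of joint bar_press above 0.12 rad and value of joint bar_rock between -0.04 and 0.04 rad and (distance between fresh_0 and pocket_0 below 0.008 m or distance between fresh_0 and pocket_1 below 0.008 m or distance between fresh_0 and pocket_2 below 0.008 m or distance between fresh_0 and pocket_3 below 0.008 m) and angle between each of fresh_0, fresh_1, fresh_2, fresh_3, used_0, used_1, used_2, used_3's own z axis and vertical below 0.15 rad and (distance between fresh_1 and pocket_0 below 0.008 m or distance between fresh_1 and pocket_1 below 0.008 m or distance between fresh_1 and pocket_2 below 0.008 m or distance between fresh_1 and pocket_3 below 0.008 m) and (distance between fresh_2 and pocket_0 below 0.008 m or distance between fresh_2 and pocket_1 below 0.008 m or distance between fresh_2 and pocket_2 below 0.008 m or distance between fresh_2 and pocket_3 below 0.008 m) and (distance between fresh_3 and pocket_0 below 0.008 m or distance between fresh_3 and pocket_1 below 0.008 m or distance between fresh_3 and pocket_2 below 0.008 m or distance between fresh_3 and pocket_3 below 0.008 m) and x of used_0 in the frame of tray between -0.045 and 0.045 m and y of used_0 in the frame of tray between -0.07 and 0.07 m and height (world z) of each of used_0, used_1, used_2, used_3 below 0.012 m and x of used_1 in the frame of tray between -0.045 and 0.045 m and y of used_1 in the frame of tray between -0.07 and 0.07 m and x of used_2 in the frame of tray between -0.045 and 0.045 m and y of used_2 in the frame of tray between -0.07 and 0.07 m and x of used_3 in the frame of tray between -0.045 and 0.045 m and y of used_3 in the frame of tray between -0.07 and 0.07 m), for 0.7 s.
At the end, for the whole second after the job is handed in: Every fresh bottle stands upright (within 0.15 rad) on the floor of a pocket (its origin within 8 mm of the floor's centre), every used bottle stands upright on the floor of the tray, the bar is up (below 0.03 rad), and all are at rest (all of step 2 and linear speed of each of fresh_0, fresh_1, fresh_2, fresh_3, used_0, used_1, used_2, used_3 below 0.02 m/s); the robot touches nothing.
It fails at once if a bystander (dust cap, marker or forceps) is moved more than 50 mm (distance of any of dust_cap, marker, forceps from where it was at the start of the episode above 0.05 m).
Of used_0, used_1, used_2, used_3 only 2 to 3 are there at a start; the rules pass over those that are not, and their reading is None.
Of fresh_0, fresh_1, fresh_2, fresh_3 only 3 to 4 are there at a start; the rules pass over those that are not, and their reading is None.
At some moment in a run one of fresh_0, fresh_1, fresh_2, fresh_3 may be knocked a few centimetres aside while the robot is not near it.
It also fails if it takes over 210 s, if anything falls off the work surface, if the arm or the gripper's body presses on something with over 40 N, if the wrist force passes 120 N, or if a joint passes its speed limit or range.

## Robot

A 6-joint arm with a two-finger parallel gripper is mounted at the origin on the work surface; the furniture and walls round the work are solid. World frame = base frame: x ahead of the robot, y to its left, z up, the work surface at z = 0. Lengths are in m, angles in rad, forces in N, time in s.
With the tool pointing down it reaches from about 0.4 to 0.825 m from the base axis. Payload 7 kg.
Tool frame: the origin (TCP) lies where the fingers leave the gripper's body, on its centre line; the fingertips stand 66 mm ahead of it and the grasp point (between the pads) lies 47 mm ahead of it (arm.grip_point_offset is the distance from the TCP to the grasp point, in m); z points along the fingers, y is the line along which they close (so a half turn about z gives the same grasp; the last joint's range is limited). The gripper opens to 88 mm and grips with 3 to 60 N. Pads are 19 mm wide; open, the fingers measure 130 mm over their backs; the gripper's body (78 mm by 193 mm) begins 47 mm behind the grasp point.
Start: joints at [1.568, 0.359, 0.012, 0, -1.224, -0.288], TCP at [0.194, 0.647, 0.292] pointing down, gripper open.
Joint ranges: [-3.07, 3.07], [-1.43, 2.12], [-1.02, 1.25], [-3.03, 1.67], [-3.05, -0], [-3.03, 3.03]. Speed limits (rad/s): [2.39, 2.39, 3.01, 3.14, 3.14, 3.14].

## Interface

Orientations are given as a unit quaternion [x, y, z, w].
In Python, from cell import arm gives the robot as it stands. The module is installed in compiled form; this text tells all that it offers.
- The arm moves only by the tool carry_out, never from a script. Its argument "moves" is a list of rows, each a list of 7 numbers: the turn, a rotation vector about the tool's x, y, z normalised to -1 to 1, where 1 is 180 degrees, then the shift along the tool's x, y, z normalised to -1 to 1, where 1 is 100 cm, then the closure, from 0 (fully open) to 1 (shut). A call has 1 to 12 rows; each row shifts and turns the commanded pose from where the row before left it, along the tool's axes as they then stand; what a row does not reach is not made up. A row lasts 1/10 s, in which the tool goes at most 50 mm and 8.59 degrees, less where a joint would pass 70% of its speed; a pose out of reach is approached as far as the arm can. A call with a number of a shift or a turn outside -1 to 1 is refused whole. A call with a gripper value outside its range is refused whole. The fingers move at their own pace and stop on an object; "newtons" is the grip in N (left out, the last holds). Time passes only in rows, so rows that do not move let the fingers close. It gives the time, the measured TCP pose, the force, the opening and the grip force at its end, in the units of the state.
- arm.observe(): the state, without advancing time (a new reading comes with each control period).
- arm.snapshot(name): name is "side" or "top" or "wrist"; returns a dict with "img" (420x560x3 uint8, red, green, blue), "vfov" (degrees; the focal length in pixels is half the picture's height over the tangent of half this angle, whatever the lens; pixels are square), "cx", "cy" (the principal point, pixels), "world_to_cam" (4x4, takes a point from world to camera coordinates); the wrist camera has in their place "tool_from_camera" (4x4, takes a point from camera to tool coordinates, whose origin is the TCP and whose axes are the flange's). Camera axes: x right, y down, z forward; pixel columns grow to the right and rows downward; lengths in m; the calibration is good to about 2 mm. The wrist camera is an equidistant fisheye: a pixel r from the principal point sees the ray r / f radians off the axis. A picture is of the moment at which its call begins: read the wrist's pose just before it. There is no depth.
- arm.finish_job(): hands the job in; it is judged then, once.
The state is a dict: "time": time; "joint_positions": joint angles; "qvel": joint speeds; "joint_efforts": joint torques, N m; "tool_pos": TCP position; "tcp_rot": TCP orientation; "wrist_force": force on the tool from outside, world axes, zero at the start; "moment": the same for the moment, N m; "opening": finger opening in m; "gripper_force": force on a finger pad.
Only numpy, scipy, OpenCV 4.12 (cv2) and the standard library are available. Lean on these libraries where they do the work, as an engineer would, in place of code of your own. Each camera call takes 0.05 s, during which the arm holds its last target. There are 200 camera calls.

## Working session

There is one attempt and no reset: what is moved stays moved. The work goes in short steps, Python scripts to look and compute and a tool call to move; the robot and the scene stay as the last step left them, time stands still between calls to the robot, and variables do not carry over. Pictures are saved under pics/ and viewed, at most 14 in all, crops included, and the job is handed in when it is done.

Besides the shell and the picture viewer there is one more tool, called after "Call:" by a JSON object that holds its "api" and its "payload", one argument or row to a line. carry_out: Moves the arm, as the interface text tells. Its arguments: {"type":"object","properties":{"moves":{"type":"array","items":{"type":"array","items":{"type":"number","minimum":-1,"maximum":1}}},"newtons":{"type":"number"}},"required":["moves"]}

```bash
mkdir -p pics; cat > h.py <<'E'
import numpy as np, cv2
from cell import arm
from scipy.spatial.transform import Rotation as R
def snap(n,f=None):
    s=arm.observe(); d=arm.snapshot(n); d['s']=s; d['n']=n
    if f: cv2.imwrite('pics/'+f+'.png',cv2.cvtColor(d['img'],cv2.COLOR_RGB2BGR))
    return d
def ray(d,u,v):
    f=d['img'].shape[0]/2/np.tan(np.radians(d['vfov'])/2)
    x,y=u-d['cx'],v-d['cy']
    if d['n']=='wrist':
        r=np.hypot(x,y); t=r/f
        c=np.array([np.sin(t)*x/max(r,1e-9),np.sin(t)*y/max(r,1e-9),np.cos(t)])
        T=np.eye(4); T[:3,:3]=R.from_quat(d['s']['tcp_rot']).as_matrix(); T[:3,3]=d['s']['tool_pos']
        T=T@np.array(d['tool_from_camera'])
    else:
        c=np.array([x/f,y/f,1]); T=np.linalg.inv(np.array(d['world_to_cam']))
    return T[:3,3],T[:3,:3]@c
def onz(d,u,v,z):
    o,r=ray(d,u,v); return o+r*(z-o[2])/r[2]
def st():
    s=arm.observe(); M=R.from_quat(s['tcp_rot']).as_matrix()
    print('t',round(s['time'],2),'p',np.round(s['tool_pos'],4),'x',np.round(M[:,0],3),'y',np.round(M[:,1],3),'z',np.round(M[:,2],3),'F',np.round(s['wrist_force'],1),'op',s['opening'],s['gripper_force'],'q',np.round(s['joint_positions'],2))
    return s,M
def to(p):
    s,M=st(); print('shift m',np.round(M.T@(np.array(p)-s['tool_pos']),4))
E
python3 -c "
from h import *
st()
for n in ('top','side','wrist'):
    d=snap(n,n+'0'); print(n,d['vfov'],d['cx'],d['cy'])
    if n!='wrist': print(np.round(np.linalg.inv(d['world_to_cam']),3))
    else: print(np.round(d['tool_from_camera'],3))
print(arm.grip_point_offset)
"
```

```text
t 0.0 p [0.1934 0.6463 0.2912] x [ 0.958 -0.287  0.   ] y [-0.287 -0.958  0.002] z [-0.    -0.002 -1.   ] F [ 0.9 -0.9 -0.6] op 0.08746716086660297 0.0 q [ 1.57  0.36  0.01 -0.   -1.22 -0.29]
top 44.865661601464055 282.5820165166969 207.92915010977848
[[-0.051 -0.978  0.201  0.313]
 [-0.999  0.051 -0.008 -0.059]
 [-0.003 -0.201 -0.98   1.346]
 [ 0.     0.     0.     1.   ]]
side 55.71924073823379 276.99697726702306 204.15659020910684
[[ 0.665 -0.507  0.548  0.08 ]
 [-0.747 -0.443  0.497 -0.483]
 [-0.009 -0.74  -0.673  0.659]
 [ 0.     0.     0.     1.   ]]
wrist 65.70646984690485 278.8146496184081 210.54643003100387
[[ 0.001 -0.962 -0.274  0.075]
 [ 1.     0.001  0.     0.   ]
 [ 0.    -0.274  0.962 -0.093]
 [ 0.     0.     0.     1.   ]]
0.0468
```

View pics/top0.png

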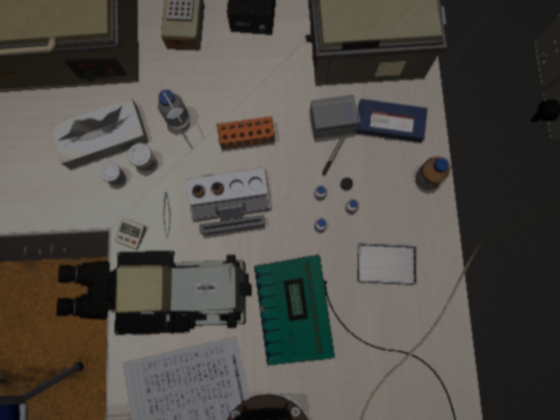

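View pics/side0.png

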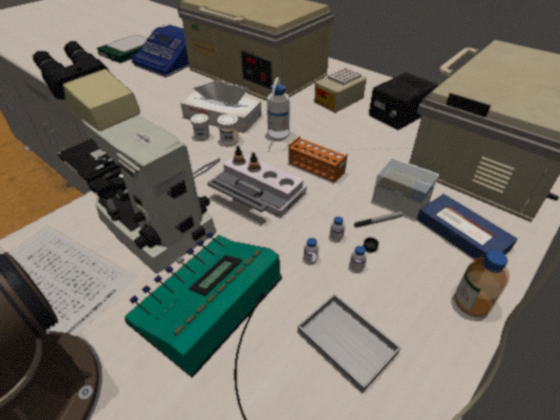

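The top view shows the mixer at about (230,193), with its bar at (232,226). Two used bottles are in the left pockets, at (198,191) and (217,188). Three blue-capped fresh bottles stand at (321,192), (352,206) and (321,225). The dust cap is at (346,184), the marker at (334,156) and the tray at (386,264). I'll enlarge the mixer and the fresh bottles next.

```bash
python3 -c "
from h import *
im=cv2.imread('pics/top0.png')
c=im[160:245,180:370]; c=np.clip(c.astype(float)*1.6,0,255).astype(np.uint8)
cv2.imwrite('pics/crop1.png',cv2.resize(c,None,fx=4,fy=4,interpolation=cv2.INTER_CUBIC))
d=snap('top')
hsv=cv2.cvtColor(d['img'],cv2.COLOR_RGB2HSV)
m=cv2.inRange(hsv,(95,60,40),(130,255,255)); m[:160]=0;m[245:]=0;m[:,:300]=0;m[:,380:]=0
n,l,s,c=cv2.connectedComponentsWithStats(m)
for i in range(1,n):
    if s[i,4]>8: print('blue',s[i],c[i].round(1),onz(d,*c[i],.054).round(4))
for n_,u,v,z in [('tray tl',359,244,.022),('tr',415,245,.022),('br',415,283,.022),('bl',359,282,.022),('barL',201,228,.0485),('barR',264,221,.0485),('p3',256,184,.05),('p2',236,186,.05)]: print(n_,onz(d,u,v,z).round(4))
"
```

```text
blue [317 186   8   7  39] [320.7 189.2] [ 0.6226 -0.171   0.054 ]
blue [350 200   7   7  40] [353.2 203.1] [ 0.5812 -0.2527  0.054 ]
blue [318 219   7   7  41] [321.  222.2] [ 0.5351 -0.1659  0.054 ]
tray tl [ 0.4778 -0.264   0.022 ]
tr [ 0.4676 -0.41    0.022 ]
br [ 0.3695 -0.3998  0.022 ]
bl [ 0.3795 -0.2559  0.022 ]
barL [0.5371 0.1442 0.0485]
barR [ 0.547  -0.0191  0.0485]
p3 [ 0.6464 -0.0026  0.05  ]
p2 [0.6437 0.0501 0.05  ]
```

View pics/crop1.png

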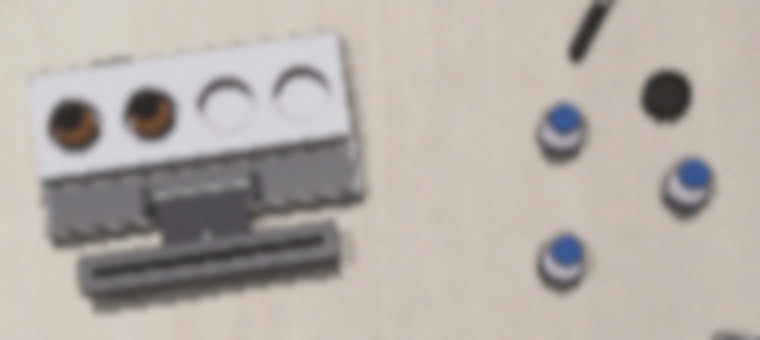

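The crop shows the two used bottles at crop (72,125) and (150,112), the empty pockets at (225,106) and (302,95), and the bar centred near (208,258). Next I'll compute the mixer's frame.

```bash
python3 -c "
from h import *
d=snap('top')
P=lambda u,v,z: onz(d,u/4+180-.4,v/4+160-.4,z)[:2]
A=[('bl',P(30,75,.05),(50,100)),('br',P(340,35,.05),(50,-100)),('fl',P(42,180,.05),(-14,100)),('fr',P(350,137,.05),(-14,-100)),('p2',P(225,106,.05),(18,-25)),('p3',P(302,95,.05),(18,-75)),('bar',P(208,257,.0485),(-81,0))]
for a in A: print(a[0],a[1].round(4))
v=A[0][1]-A[1][1]; print('yaw back',np.arctan2(-v[0],v[1])); v=A[2][1]-A[3][1]; print('yaw front',np.arctan2(-v[0],v[1]))
v=P(95,270,.0485)-P(325,240,.0485);print('yaw slot',np.arctan2(-v[0],v[1]))
w=np.array([a[1] for a in A[:]]);m=np.array([a[2] for a in A[:]],float)/1000
w0,m0=w.mean(0),m.mean(0)
H=(m-m0).T@(w-w0); th=np.arctan2(H[0,1]-H[1,0],H[0,0]+H[1,1]); Rm=np.array([[np.cos(th),-np.sin(th)],[np.sin(th),np.cos(th)]])
t=w0-Rm@m0; print('th',th,'t',t, 'res mm',((w-(m@Rm.T+t))*1000).round(1).tolist())
for q in [(18,75),(18,25),(18,-25),(18,-75),(-81,0)]: print(q,(Rm@np.array(q)/1000+t).round(4))
print('bulbs',P(72,112,.098),P(152,100,.098))
M=R.from_quat(arm.observe()['tcp_rot']).as_matrix(); print(M.round(3))
"
```

```text
bl [0.6712 0.178 ]
br [ 0.6878 -0.027 ]
fl [0.6001 0.1712]
fr [ 0.6184 -0.0305]
p2 [0.6435 0.0505]
p3 [ 6.483e-01 -3.000e-04]
bar [0.5439 0.0649]
yaw back 0.08093280074045547
yaw front 0.090365881721236
yaw slot 0.07991630240724046
th 0.08232593783690469 t [0.62542484 0.07204041] res mm [[4.2, 2.2], [4.3, -3.5], [-3.2, 0.6], [-1.3, -1.7], [-1.9, 1.9], [-1.2, 1.0], [-0.8, -0.5]]
(18, 75) [0.6372 0.1483]
(18, 25) [0.6413 0.0984]
(18, -25) [0.6454 0.0486]
(18, -75) [ 0.6495 -0.0012]
(-81, 0) [0.5447 0.0654]
bulbs [0.63237279 0.14308057] [0.63754681 0.09241135]
[[ 0.958 -0.287 -0.   ]
 [-0.287 -0.958 -0.001]
 [ 0.     0.001 -1.   ]]
```

```bash
python3 -c "
from h import *
t=snap('top');s=snap('side')
def tri(a,b):
    o1,r1=ray(t,*a);o2,r2=ray(s,*b)
    A=np.stack([r1,-r2],1);k=np.linalg.lstsq(A,o2-o1,rcond=None)[0]
    p,q=o1+r1*k[0],o2+r2*k[1];return ((p+q)/2).round(3),round(np.linalg.norm(p-q),3)
print('eyeA',tri((66,273),(80,48)));print('eyeB',tri((66,301),(46,60)))
print('head logo',tri((207,287),(148,139)));print('head R end',tri((242,262),(187,165)))
print('head corner beige',tri((172,262),(128,93)),'fl',tri((116,318),(62,95)))
print('used bulb',tri((217.5,185),(253,153)),'blue',tri((320.7,189.2),(337,222)))
print('base',onz(t,265,410,0.1), onz(t,280,208,0))
w=snap('wrist','wrist0')
"
```

```text
eyeA (array([0.413, 0.358, 0.354]), np.float64(0.008))
eyeB (array([0.352, 0.362, 0.349]), np.float64(0.009))
head logo (array([0.375, 0.099, 0.266]), np.float64(0.005))
head R end (array([0.418, 0.033, 0.22 ]), np.float64(0.02))
head corner beige (array([0.412, 0.167, 0.322]), np.float64(0.026)) fl (array([0.321, 0.274, 0.315]), np.float64(0.003))
used bulb (array([0.634, 0.093, 0.103]), np.float64(0.004)) blue (array([ 0.622, -0.17 ,  0.048]), np.float64(0.005))
base [ 0.09431769 -0.00342871  0.1       ] [ 0.58913594 -0.0623975   0.        ]
```

Call:
{"api": "carry_out", "payload": {
  "moves": [
    [0,0,-0.04,0,0,-0.037,1],
    [0,0,-0.04,0,0,-0.037,1],
    [0,0,-0.039,0,0,-0.037,1],
    [0,0,0,0.041,0.0244,0,1],
    [0,0,0,0.041,0.0244,0,1],
    [0,0,0,0.041,0.0244,0,1],
    [0,0,0,0.041,0.0244,0,1],
    [0,0,0,0.041,0.0244,0,1],
    [0,0,0,0.041,0.0244,0,1]
  ],
  "newtons": 20
}}

```text
time: 1.3
tool_pos: [0.4523, 0.52, 0.4034]
tcp_rot: [0.999, 0.042, 0.0, -0.0]
wrist_force: [0.2, 1.4, 1.0]
opening: 0.0212
gripper_force: 0.0
```

```bash
python3 -c "
from h import *
to([.6,.3,.35])"
```

```text
t 1.3 p [0.4523 0.52   0.4034] x [0.997 0.083 0.   ] y [ 0.083 -0.997 -0.   ] z [ 0.  0. -1.] F [0.2 1.4 1. ] op 0.021180922368537754 0.0 q [ 1.14  0.34  0.23 -0.   -1.46  0.52]
shift m [0.1288 0.2316 0.0534]
```

Call:
{"api": "carry_out", "payload": {
  "moves": [
    [0,0,0,0.0215,0.0386,0.009,1],
    [0,0,0,0.0215,0.0386,0.009,1],
    [0,0,0,0.0215,0.0386,0.009,1],
    [0,0,0,0.0215,0.0386,0.009,1],
    [0,0,0,0.0215,0.0386,0.009,1],
    [0,0,0,0.0215,0.0386,0.009,1],
    [0,0,0,-0.0115,0.0384,0.0167,1],
    [0,0,0,-0.0115,0.0384,0.0167,1],
    [0,0,0,-0.0115,0.0384,0.0167,1],
    [0,0,0,-0.0115,0.0384,0.0167,1],
    [0,0,0,-0.0115,0.0384,0.0167,1],
    [0,0,0,-0.0115,0.0384,0.0167,1]
  ]
}}

```text
time: 2.5
tool_pos: [0.5484, 0.0642, 0.2487]
tcp_rot: [0.999, 0.042, 0.0, -0.0]
wrist_force: [0.9, 0.8, -0.6]
opening: 0.0002
gripper_force: 0.0
```

```bash
python3 -c "
from h import *
st();snap('wrist','w1')"
```

```text
t 2.5 p [0.5484 0.0642 0.2487] x [0.997 0.083 0.001] y [ 0.083 -0.997 -0.   ] z [ 0.001  0.    -1.   ] F [ 0.9  0.8 -0.6] op 0.00023386581017955738 0.0 q [ 0.47  0.19 -0.32  0.   -1.05  1.18]
```

View pics/w1.png

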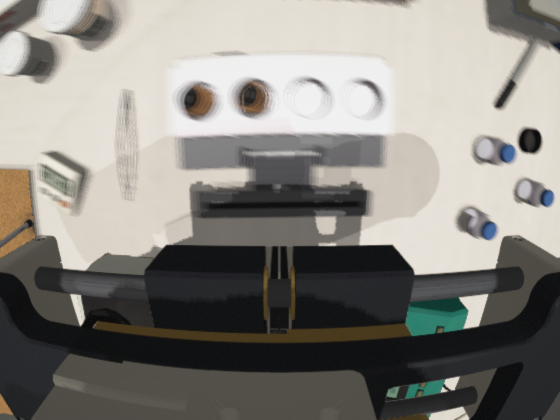

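The wrist view shows the bar spanning (190–370, 200), the used bottles at (197,98) and (253,97), and the empty pockets at (310,98) and (363,98). The picture is slightly motion-blurred, so I'll let the arm settle and measure again.

Call:
{"api": "carry_out", "payload": {
  "moves": [
    [0,0,0,0,0,0,1],
    [0,0,0,0,0,0,1]
  ]
}}

```text
time: 2.75
tool_pos: [0.5494, 0.0657, 0.2495]
tcp_rot: [0.999, 0.041, 0.0, -0.0]
wrist_force: [0.4, 0.3, 0.6]
opening: 0.0008
gripper_force: 0.0
```

```bash
python3 -c "
from h import *
st();d=snap('wrist','w2')
c=d['img'][40:230,150:400]
cv2.imwrite('pics/w2c.png',cv2.resize(c[:,:,::-1],None,fx=3,fy=3,interpolation=cv2.INTER_CUBIC))"
```

```text
t 2.75 p [0.5494 0.0657 0.2495] x [0.997 0.082 0.001] y [ 0.082 -0.997 -0.   ] z [ 0.001  0.    -1.   ] F [0.4 0.3 0.6] op 0.0007857687017205237 0.0 q [ 0.47  0.19 -0.32  0.   -1.06  1.18]
```

View pics/w2c.png

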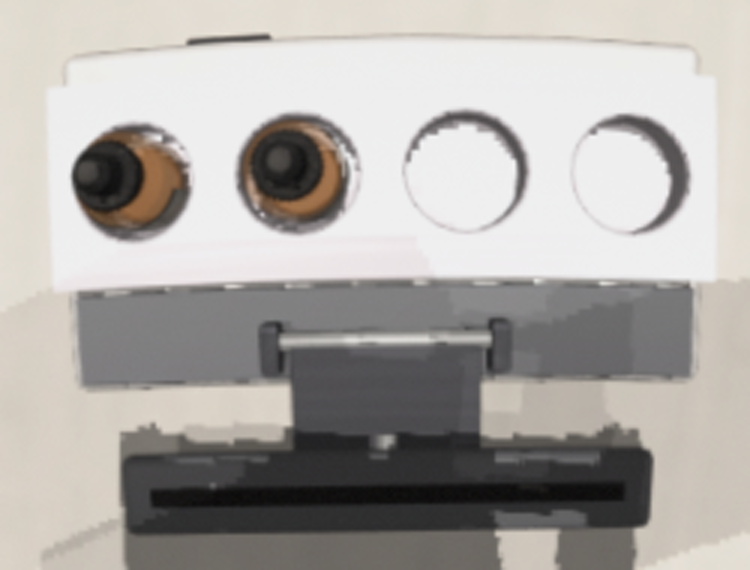

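The crop shows the bar centred at (387,490), pocket mouths at about (133,180), (299,174), (465,172) and (630,177), and bulb tips at (92,175) and (280,160).

```bash
python3 -c "
from h import *
d=snap('wrist')
P=lambda u,v,z: onz(d,u/3+150-.33,v/3+40-.33,z)
for n,u,v,z in [('bar',387,490,.0485),('barL',122,490,.0485),('barR',653,488,.0485),('p0',133,180,.05),('p1',299,174,.05),('p2',465,172,.05),('p3',630,177,.05),('bulb0',92,175,.098),('bulb1',280,160,.098)]: print(n,P(u,v,z).round(4))
a=P(122,490,.0485)-P(653,488,.0485); print(np.arctan2(-a[0],a[1]))
a=P(133,180,.05)-P(630,177,.05); print(np.arctan2(-a[0],a[1]))
to(list(P(387,490,.0485)[:2])+[.125])
"
```

```text
bar [0.5478 0.0658 0.0485]
barL [0.5409 0.1501 0.0485]
barR [ 0.5558 -0.0187  0.0485]
p0 [0.6384 0.1502 0.05  ]
p1 [0.6424 0.0999 0.05  ]
p2 [0.6471 0.051  0.05  ]
p3 [0.6516 0.0012 0.05  ]
bulb0 [0.637  0.1484 0.098 ]
bulb1 [0.6426 0.1003 0.098 ]
0.08800684256405363
0.08879970375821113
t 2.85 p [0.5496 0.0665 0.2495] x [0.996 0.084 0.001] y [ 0.084 -0.996 -0.   ] z [ 0.001  0.    -1.   ] F [ 0.3  0.5 -0.8] op 0.0001697518501945893 0.0 q [ 0.47  0.19 -0.32  0.   -1.06  1.18]
shift m [-0.002   0.0007  0.1245]
```

Call:
{"api": "carry_out", "payload": {
  "moves": [
    [0,0,0,-0.002,0,0.032,1],
    [0,0,0,0,0,0.032,1],
    [0,0,0,0,0,0.032,1],
    [0,0,0,0,0,0.03,1],
    [0,0,0,0,0,0.004,1],
    [0,0,0,0,0,0.004,1],
    [0,0,0,0,0,0.004,1],
    [0,0,0,0,0,0.0025,1],
    [0,0,0,0,0,0,1]
  ]
}}

```text
time: 3.75
tool_pos: [0.5472, 0.0661, 0.1101]
tcp_rot: [0.999, 0.042, 0.001, -0.0]
wrist_force: [-5.4, 2.6, 7.1]
opening: 0.0004
gripper_force: 3.8
```

Call:
{"api": "carry_out", "payload": {
  "moves": [
    [0,0,0,0,0,0.0015,1],
    [0,0,0,0,0,0.001,1],
    [0,0,0,0,0,0,1]
  ]
}}

```text
time: 4.05
tool_pos: [0.5469, 0.066, 0.108]
tcp_rot: [0.999, 0.042, 0.001, -0.0]
wrist_force: [-7.5, 2.1, 8.2]
opening: 0.0003
gripper_force: 4.8
```

```bash
python3 -c "
from h import *
st()"
```

```text
t 4.05 p [0.5469 0.066  0.108 ] x [0.997 0.083 0.001] y [ 0.083 -0.997 -0.001] z [ 0.001  0.001 -1.   ] F [-7.5  2.1  8.2] op 0.00028730421188890014 4.827791692823666 q [ 0.48  0.35 -0.49 -0.   -0.73  1.18]
```

Call:
{"api": "carry_out", "payload": {
  "moves": [
    [0,0,0,0,0,0.0015,1],
    [0,0,0,0,0,0.001,1],
    [0,0,0,0,0,0,1],
    [0,0,0,0,0,0,1],
    [0,0,0,0,0,0,1],
    [0,0,0,0,0,0,1]
  ]
}}

```text
time: 4.65
tool_pos: [0.5471, 0.066, 0.1073]
tcp_rot: [0.999, 0.042, 0.001, -0.0]
wrist_force: [-13.6, 1.6, 25.5]
opening: 0.0004
gripper_force: 13.9
```

```bash
python3 -c "
from h import *
st();d=snap('side');c=d['img'][140:225,180:330]
cv2.imwrite('pics/s2.png',cv2.resize(c[:,:,::-1],None,fx=5,fy=5,interpolation=cv2.INTER_CUBIC))"
```

```text
t 4.65 p [0.5471 0.066  0.1073] x [0.996 0.084 0.002] y [ 0.084 -0.996 -0.001] z [ 0.002  0.001 -1.   ] F [-13.6   1.6  25.5] op 0.00039339433477258794 13.874560939148068 q [ 0.48  0.35 -0.49  0.   -0.73  1.18]
```

View pics/s2.png

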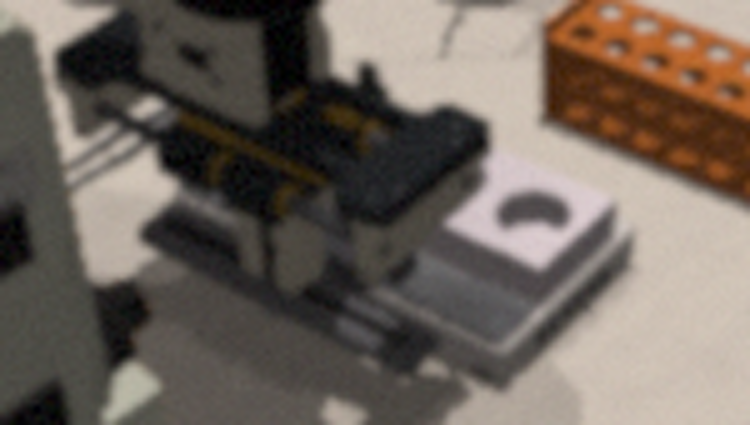

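The side view shows the fingertips centred on the bar, and the bar looks level. The TCP at 0.1073 m and the steep force rise mean it is on its stop. I'll hold it, then release.

Call:
{"api": "carry_out", "payload": {
  "moves": [
    [0,0,0,0,0,0,1],
    [0,0,0,0,0,0,1],
    [0,0,0,0,0,0,1],
    [0,0,0,0,0,0,1],
    [0,0,0,0,0,0,1],
    [0,0,0,0,0,0,1],
    [0,0,0,0,0,0,1],
    [0,0,0,0,0,-0.01,1],
    [0,0,0,0,0,-0.03,1],
    [0,0,0,0,0,-0.04,1],
    [0,0,0,0.03,0,-0.03,1],
    [0,0,0,0.04,0,0,1]
  ]
}}

```text
time: 5.9
tool_pos: [0.6195, 0.0724, 0.2219]
tcp_rot: [0.999, 0.042, 0.006, -0.002]
wrist_force: [1.7, 1.4, 0.6]
opening: 0.0005
gripper_force: 0.0
```

Call:
{"api": "carry_out", "payload": {
  "moves": [
    [0,0,0.0455,0,0,0,0.3],
    [0,0,0.0455,0,0,0,0.3],
    [0,0,0.0455,0,0,0,0.3],
    [0,0,0.0455,0,0,0,0.3],
    [0,0,0.0455,0,0,0,0.3],
    [0,0,0.0455,0,0,0,0.3],
    [0,0,0.0455,0,0,0,0.3],
    [0,0,0.0455,0,0,0,0.3],
    [0,0,0.0455,0,0,0,0.3],
    [0,0,0.0455,0,0,0,0.3],
    [0,0,0.045,0,0,0,0.3],
    [0,0,0,0,0,0,0.3]
  ]
}}

```text
time: 7.1
tool_pos: [0.6172, 0.0716, 0.2152]
tcp_rot: [0.735, -0.678, 0.001, -0.001]
wrist_force: [0.4, 0.3, 0.4]
opening: 0.0615
gripper_force: 0.0
```

```bash
python3 -c "
from h import *
to([.6405,.0995,.119]);snap('wrist','w3')"
```

```text
t 7.1 p [0.6172 0.0716 0.2152] x [ 0.081 -0.997 -0.001] y [-0.997 -0.081 -0.003] z [ 0.002  0.001 -1.   ] F [0.4 0.3 0.4] op 0.06146677465831764 0.0 q [ 0.43  0.33 -0.22  0.   -1.02 -0.35]
shift m [-0.0258 -0.0252  0.0963]
```

View pics/w3.png

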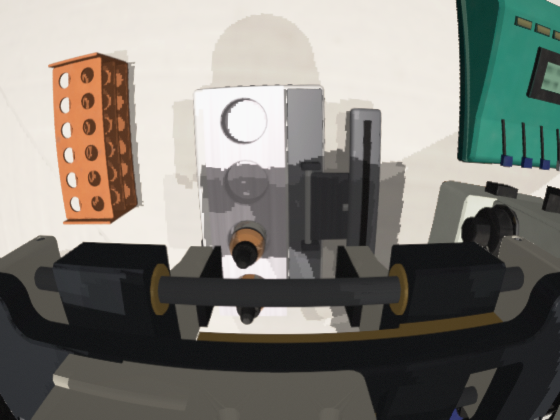

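The wrist view shows the bar up again. The used bottle in pocket 1 has its bulb at (245,252), between the fingers' planes, and the other one is hidden behind the rail at (247,312).

```bash
python3 -c "
from h import *
d=snap('wrist')
print(onz(d,245,256,.098),onz(d,244,120,.05),onz(d,245,180,.05),onz(d,247,314,.098))"
```

```text
[0.64002449 0.09262933 0.098     ] [ 6.51744807e-01 -3.82013774e-04  5.00000000e-02] [0.64752614 0.04774575 0.05      ] [0.6363236  0.14193542 0.098     ]
```

Call:
{"api": "carry_out", "payload": {
  "moves": [
    [0,0,0,-0.026,-0.025,0,0.3],
    [0,0,0,0,0,0.035,0.3],
    [0,0,0,0,0,0.035,0.3],
    [0,0,0,0,0,0.026,0.3],
    [0,0,0,0,0,0,0.3]
  ]
}}

```text
time: 7.7
tool_pos: [0.6397, 0.0995, 0.1169]
tcp_rot: [0.738, -0.675, 0.0, 0.0]
wrist_force: [0.1, -0.4, 1.2]
opening: 0.0608
gripper_force: 0.0
```

```bash
python3 -c "
from h import *
to([.6415,.0995,.119])"
```

```text
t 7.7 p [0.6397 0.0995 0.1169] x [ 0.088 -0.996  0.001] y [-0.996 -0.088  0.   ] z [-0.    -0.001 -1.   ] F [ 0.1 -0.4  1.2] op 0.060834896988790986 0.0 q [ 0.46  0.47 -0.26  0.   -0.85 -0.37]
shift m [ 0.0001 -0.0018 -0.0021]
```

Call:
{"api": "carry_out", "payload": {
  "moves": [
    [0,0,0,0.001,-0.001,-0.002,0.3],
    [0,0,0,0,0,0,0.9],
    [0,0,0,0,0,0,0.9],
    [0,0,0,0,0,0,0.9],
    [0,0,0,0,0,0,0.9],
    [0,0,0,0,0,0,0.9],
    [0,0,0,0,0,-0.02,0.9],
    [0,0,0,0,0,-0.03,0.9],
    [0,0,0,0,0,-0.03,0.9],
    [0,0,0,0,0,0,0.9]
  ],
  "newtons": 12
}}

```text
time: 8.7
tool_pos: [0.6427, 0.099, 0.2043]
tcp_rot: [0.736, -0.677, 0.002, -0.003]
wrist_force: [0.8, -0.3, 0.8]
opening: 0.0285
gripper_force: 12.0
```

```bash
python3 -c "
from h import *
to([.424,-.297,.2])"
```

```text
t 8.7 p [0.6427 0.099  0.2043] x [ 0.084 -0.996 -0.001] y [-0.996 -0.084 -0.007] z [ 0.007  0.002 -1.   ] F [ 0.8 -0.3  0.8] op 0.028527344172380526 11.997326016426086 q [ 0.45  0.38 -0.17  0.   -1.02 -0.37]
shift m [0.3763 0.2511 0.0019]
```

Call:
{"api": "carry_out", "payload": {
  "moves": [
    [0,0,0,0.03,0.02,0,0.9],
    [0,0,0,0.0376,0.0251,0,0.9],
    [0,0,0,0.0376,0.0251,0,0.9],
    [0,0,0,0.0376,0.0251,0,0.9],
    [0,0,0,0.0376,0.0251,0,0.9],
    [0,0,0,0.0376,0.0251,0,0.9],
    [0,0,0,0.0376,0.0251,0,0.9],
    [0,0,0,0.0376,0.0251,0,0.9],
    [0,0,0,0.0376,0.0251,0,0.9],
    [0,0,0,0.0376,0.0251,0,0.9],
    [0,0,0,0.008,0.0055,0,0.9],
    [0,0,0,0,0,0,0.9]
  ]
}}

```text
time: 9.9
tool_pos: [0.4201, -0.2987, 0.1991]
tcp_rot: [0.735, -0.678, -0.0, 0.0]
wrist_force: [0.4, -0.6, -0.5]
opening: 0.0286
gripper_force: 12.0
```

```bash
python3 -c "
from h import *
to([.424,-.297,.095]);snap('wrist','w4')"
```

```text
t 9.9 p [ 0.4201 -0.2987  0.1991] x [ 0.08  -0.997 -0.   ] y [-0.997 -0.08   0.   ] z [-0.  0. -1.] F [ 0.4 -0.6 -0.5] op 0.028587407497438214 11.996980905532837 q [-0.24  0.18 -0.46 -0.   -0.93  0.32]
shift m [-0.0014 -0.0041  0.1041]
```

View pics/w4.png

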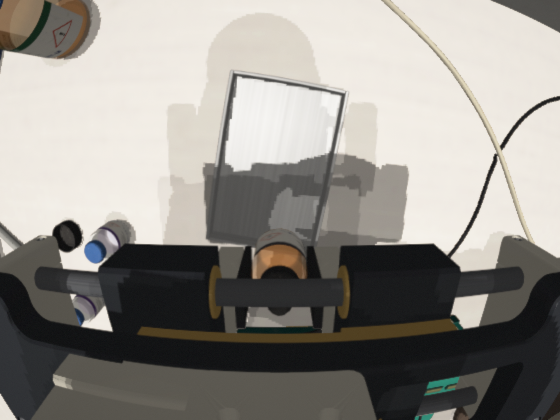

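The wrist view shows the tray corners at (233,72), (347,93), (207,240) and (316,246), with the held bottle at (280,262) near the tray's near edge.

```bash
python3 -c "
from h import *
d=snap('wrist')
c=np.array([onz(d,u,v,.022) for u,v in [(233,72),(347,93),(207,240),(316,246)]]);print(c.round(4))
far=(c[0]+c[1])/2; x=(c[0]-c[1]);x/=np.linalg.norm(x); y=(c[2]-c[0]);y/=np.linalg.norm(y);print(x,y, c.mean(0))
ctr=far+.075*y; print('ctr',ctr)
for k in (.035,-.035): to([*(ctr+k*y)[:2],.095])
"
```

```text
[[ 0.4681 -0.4099  0.022 ]
 [ 0.373  -0.4006  0.022 ]
 [ 0.4834 -0.2623  0.022 ]
 [ 0.3849 -0.2649  0.022 ]]
[ 0.99527947 -0.09705039  0.        ] [0.10351711 0.99462767 0.        ] [ 0.42737686 -0.33444436  0.022     ]
ctr [ 0.42832709 -0.33067549  0.022     ]
t 10.0 p [ 0.4213 -0.2974  0.1993] x [ 0.082 -0.997 -0.   ] y [-0.997 -0.082  0.   ] z [-0.  0. -1.] F [-0.1 -0.2 -0.4] op 0.02846877644423664 11.997304111719131 q [-0.23  0.18 -0.46 -0.   -0.93  0.32]
shift m [-0.0006 -0.0108  0.1043]
t 10.0 p [ 0.4213 -0.2974  0.1993] x [ 0.082 -0.997 -0.   ] y [-0.997 -0.082  0.   ] z [-0.  0. -1.] F [-0.1 -0.2 -0.4] op 0.02846877644423664 11.997304111719131 q [-0.23  0.18 -0.46 -0.   -0.93  0.32]
shift m [0.0682 0.0022 0.1043]
```

Call:
{"api": "carry_out", "payload": {
  "moves": [
    [0,0,0,0.034,0.001,0,0.9],
    [0,0,0,0.034,0.001,0,0.9],
    [0,0,0,0,0,0.035,0.9],
    [0,0,0,0,0,0.035,0.9],
    [0,0,0,0,0,0.025,0.9],
    [0,0,0,0,0,0.008,0.9],
    [0,0,0,0,0,0.0025,0.9],
    [0,0,0,0,0,0,0.9],
    [0,0,0,0,0,0,0.9]
  ]
}}

```text
time: 10.9
tool_pos: [0.426, -0.3655, 0.0953]
tcp_rot: [0.736, -0.677, 0.001, -0.0]
wrist_force: [-0.1, -0.7, -0.5]
opening: 0.0286
gripper_force: 12.0
```

Call:
{"api": "carry_out", "payload": {
  "moves": [
    [0,0,0,0,0,0.002,0.9],
    [0,0,0,0,0,0.001,0.9],
    [0,0,0,0,0,0,0.9]
  ]
}}

```text
time: 11.2
tool_pos: [0.4257, -0.3658, 0.0924]
tcp_rot: [0.736, -0.677, 0.001, -0.0]
wrist_force: [0.1, 2.6, 6.7]
opening: 0.0288
gripper_force: 12.0
```

Call:
{"api": "carry_out", "payload": {
  "moves": [
    [0,0,0,0,0,-0.001,0.5],
    [0,0,0,0,0,0,0.4],
    [0,0,0,0,0,0,0.3],
    [0,0,0,0,0,0,0.3],
    [0,0,0,0,0,-0.02,0.3],
    [0,0,0,0,0,-0.045,0.3],
    [0,0,0,0,0,-0.045,0.3],
    [0,0,0,0,0,0,0.3]
  ]
}}

```text
time: 12.0
tool_pos: [0.4276, -0.3671, 0.2084]
tcp_rot: [0.736, -0.677, 0.005, -0.001]
wrist_force: [1.7, -0.6, -0.2]
opening: 0.061
gripper_force: 0.0
```

```bash
python3 -c "
from h import *
to([.637,.1485,.2]);snap('side','s5')
d=snap('top')
hsv=cv2.cvtColor(d['img'],cv2.COLOR_RGB2HSV)
m=cv2.inRange(hsv,(95,60,40),(130,255,255)); m[:160]=0;m[245:]=0;m[:,:280]=0;m[:,380:]=0
n,l,s,c=cv2.connectedComponentsWithStats(m)
for i in range(1,n):
    if s[i,4]>8: print('blue',s[i],c[i].round(1),onz(d,*c[i],.054).round(4))
"
```

```text
t 12.0 p [ 0.4276 -0.3671  0.2084] x [ 0.084 -0.996  0.006] y [-0.996 -0.084 -0.008] z [ 0.009 -0.005 -1.   ] F [ 1.7 -0.6 -0.2] op 0.06100988753082019 0.0 q [-0.36  0.24 -0.36  0.   -0.96  0.44]
shift m [-0.4962 -0.2519  0.0075]
```

View pics/s5.png

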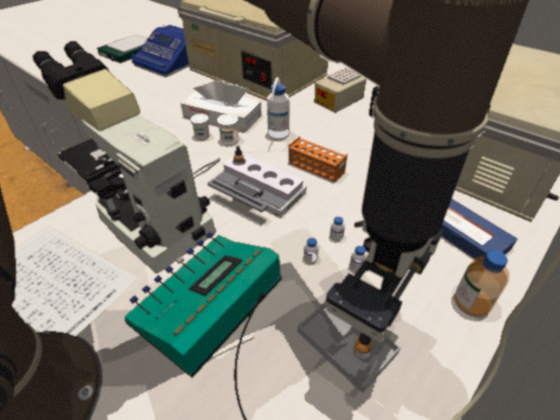

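The side view shows the used bottle standing in the tray at (363,345), with one used bottle left at (238,155). I'll fetch it now.

Call:
{"api": "carry_out", "payload": {
  "moves": [
    [0,0,0,-0.0415,-0.021,0,0.3],
    [0,0,0,-0.0415,-0.021,0,0.3],
    [0,0,0,-0.0415,-0.021,0,0.3],
    [0,0,0,-0.0415,-0.021,0,0.3],
    [0,0,0,-0.0415,-0.021,0,0.3],
    [0,0,0,-0.0415,-0.021,0,0.3],
    [0,0,0,-0.0415,-0.021,0,0.3],
    [0,0,0,-0.0415,-0.021,0,0.3],
    [0,0,0,-0.0415,-0.021,0,0.3],
    [0,0,0,-0.0415,-0.021,0,0.3],
    [0,0,0,-0.0415,-0.021,0,0.3],
    [0,0,0,-0.0415,-0.021,0,0.3]
  ]
}}

```text
time: 13.3
tool_pos: [0.6344, 0.1533, 0.2001]
tcp_rot: [0.736, -0.677, -0.001, 0.001]
wrist_force: [1.8, -1.1, 1.2]
opening: 0.0611
gripper_force: 0.0
```

Call:
{"api": "carry_out", "payload": {
  "moves": [
    [0,0,0,0,0,0,0.3],
    [0,0,0,0,0,0,0.3]
  ]
}}

```text
time: 13.5
tool_pos: [0.634, 0.1526, 0.1995]
tcp_rot: [0.736, -0.677, -0.001, 0.002]
wrist_force: [0.0, -0.5, 0.1]
opening: 0.0617
gripper_force: 0.0
```

```bash
python3 -c "
from h import *
to([.6375,.149,.119])
d=snap('top')
hsv=cv2.cvtColor(d['img'],cv2.COLOR_RGB2HSV)
m=cv2.inRange(hsv,(95,60,40),(130,255,255)); m[:160]=0;m[245:]=0;m[:,:280]=0;m[:,380:]=0
n,l,s,c=cv2.connectedComponentsWithStats(m)
for i in range(1,n):
    if s[i,4]>8: print('blue',s[i],c[i].round(1),onz(d,*c[i],.054).round(4))
"
```

```text
t 13.5 p [0.634  0.1526 0.1995] x [ 0.085 -0.996  0.001] y [-0.996 -0.085  0.004] z [-0.003 -0.002 -1.   ] F [ 0.  -0.5  0.1] op 0.06169152905400538 0.0 q [ 0.53  0.39 -0.16 -0.   -1.02 -0.45]
shift m [ 0.0038 -0.0034  0.0805]
blue [317 186   8   7  39] [320.7 189.2] [ 0.6226 -0.171   0.054 ]
blue [350 200   7   7  39] [353.1 203.1] [ 0.5811 -0.2525  0.054 ]
blue [318 219   7   7  41] [321.  222.2] [ 0.5351 -0.1659  0.054 ]
```

Call:
{"api": "carry_out", "payload": {
  "moves": [
    [0,0,0,0.004,-0.003,0,0.3],
    [0,0,0,0,0,0.035,0.3],
    [0,0,0,0,0,0.035,0.3],
    [0,0,0,0,0,0.0095,0.3],
    [0,0,0,0,0,0,0.3],
    [0,0,0,0,0,0,0.9],
    [0,0,0,0,0,0,0.9],
    [0,0,0,0,0,0,0.9],
    [0,0,0,0,0,0,0.9],
    [0,0,0,0,0,0,0.9]
  ]
}}

```text
time: 14.55
tool_pos: [0.6382, 0.1481, 0.1231]
tcp_rot: [0.736, -0.677, 0.0, -0.0]
wrist_force: [-0.3, 0.3, 2.1]
opening: 0.0285
gripper_force: 12.0
```

Call:
{"api": "carry_out", "payload": {
  "moves": [
    [0,0,0,0,0,-0.02,0.9],
    [0,0,0,0,0,-0.03,0.9],
    [0,0,0,0,0,-0.03,0.9],
    [0,0,0,0,0,0,0.9]
  ]
}}

```text
time: 14.95
tool_pos: [0.6401, 0.1488, 0.2075]
tcp_rot: [0.736, -0.677, 0.002, -0.003]
wrist_force: [0.5, 0.9, 1.0]
opening: 0.0287
gripper_force: 12.0
```

```bash
python3 -c "
from h import *
to([.432,-.296,.2])"
```

```text
t 14.95 p [0.6401 0.1488 0.2075] x [ 0.084 -0.996 -0.002] y [-0.996 -0.084 -0.007] z [ 0.007  0.003 -1.   ] F [0.5 0.9 1. ] op 0.028728199997974053 11.98334813117981 q [ 0.53  0.39 -0.15  0.   -1.03 -0.44]
shift m [0.4258 0.2448 0.0048]
```

Call:
{"api": "carry_out", "payload": {
  "moves": [
    [0,0,0,0.0387,0.0222,0,0.9],
    [0,0,0,0.0387,0.0222,0,0.9],
    [0,0,0,0.0387,0.0222,0,0.9],
    [0,0,0,0.0387,0.0222,0,0.9],
    [0,0,0,0.0387,0.0222,0,0.9],
    [0,0,0,0.0387,0.0222,0,0.9],
    [0,0,0,0.0387,0.0222,0,0.9],
    [0,0,0,0.0387,0.0222,0,0.9],
    [0,0,0,0.0387,0.0222,0,0.9],
    [0,0,0,0.0387,0.0222,0,0.9],
    [0,0,0,0.0387,0.0222,0,0.9],
    [0,0,0,0,0,0,0.9]
  ]
}}

```text
time: 16.15
tool_pos: [0.4275, -0.2998, 0.2021]
tcp_rot: [0.734, -0.679, -0.0, 0.0]
wrist_force: [0.4, -0.0, -1.6]
opening: 0.0283
gripper_force: 12.0
```

Call:
{"api": "carry_out", "payload": {
  "moves": [
    [0,0,0,0,0,0,0.9]
  ]
}}

```text
time: 16.25
tool_pos: [0.4292, -0.2974, 0.2022]
tcp_rot: [0.735, -0.678, -0.0, -0.0]
wrist_force: [0.3, 0.7, -0.3]
opening: 0.0286
gripper_force: 12.0
```

```bash
python3 -c "
from h import *
to([.432,-.296,.098])"
```

```text
t 16.25 p [ 0.4292 -0.2974  0.2022] x [ 0.08  -0.997 -0.   ] y [-0.997 -0.08   0.   ] z [-0.  0. -1.] F [ 0.3  0.7 -0.3] op 0.028577465912826172 11.983602046966553 q [-0.23  0.19 -0.45 -0.   -0.94  0.31]
shift m [-0.0011 -0.0029  0.1042]
```

Call:
{"api": "carry_out", "payload": {
  "moves": [
    [0,0,0,-0.001,-0.003,0.035,0.9],
    [0,0,0,0,0,0.035,0.9],
    [0,0,0,0,0,0.025,0.9],
    [0,0,0,0,0,0.008,0.9],
    [0,0,0,0,0,0.0015,0.9],
    [0,0,0,0,0,0.0015,0.9],
    [0,0,0,0,0,0,0.9]
  ]
}}

```text
time: 16.95
tool_pos: [0.4338, -0.2952, 0.0976]
tcp_rot: [0.736, -0.677, 0.001, -0.0]
wrist_force: [0.2, -0.4, -1.0]
opening: 0.0286
gripper_force: 12.0
```

Call:
{"api": "carry_out", "payload": {
  "moves": [
    [0,0,0,0,0,0.002,0.9],
    [0,0,0,0,0,0.001,0.9],
    [0,0,0,0,0,0,0.9]
  ]
}}

```text
time: 17.25
tool_pos: [0.4336, -0.2956, 0.0955]
tcp_rot: [0.736, -0.677, 0.001, -0.0]
wrist_force: [-3.4, 1.9, 13.0]
opening: 0.0285
gripper_force: 12.0
```

Call:
{"api": "carry_out", "payload": {
  "moves": [
    [0,0,0,0,0,-0.002,0.5],
    [0,0,0,0,0,0,0.4],
    [0,0,0,0,0,0,0.3],
    [0,0,0,0,0,0,0.3],
    [0,0,0,0,0,-0.02,0.3],
    [0,0,0,0,0,-0.045,0.3],
    [0,0,0,0,0,-0.045,0.3]
  ]
}}

```text
time: 17.95
tool_pos: [0.4322, -0.2951, 0.2059]
tcp_rot: [0.736, -0.677, -0.001, 0.001]
wrist_force: [2.2, 0.3, -0.8]
opening: 0.0609
gripper_force: 0.0
```

Call:
{"api": "carry_out", "payload": {
  "moves": [
    [0,0,0,-0.0326,-0.0318,0,0.3],
    [0,0,0,-0.0326,-0.0318,0,0.3],
    [0,0,0,-0.0326,-0.0318,0,0.3],
    [0,0,0,-0.0326,-0.0318,0,0.3],
    [0,0,0,-0.0326,-0.0318,0,0.3],
    [0,0,0,0,0,0,0.4],
    [0,0,0,0,0,0,0.4],
    [0,0,0,0,0,0,0.4]
  ]
}}

```text
time: 18.75
tool_pos: [0.5771, -0.12, 0.2051]
tcp_rot: [0.736, -0.677, -0.0, 0.0]
wrist_force: [0.2, -0.4, 0.0]
opening: 0.0529
gripper_force: 0.0
```

```bash
cat >> h.py <<'E'
def blue(n,box,z,amin=15):
    d=snap(n); hsv=cv2.cvtColor(d['img'],cv2.COLOR_RGB2HSV)
    m=cv2.inRange(hsv,(98,110,60),(125,255,255)); k=np.zeros_like(m); u0,v0,u1,v1=box; k[v0:v1,u0:u1]=255; m&=k
    N,l,s,c=cv2.connectedComponentsWithStats(m)
    for i in range(1,N):
        if s[i,4]>amin: print(n,s[i],c[i].round(1),onz(d,*c[i],z).round(4))
E
python3 -c "
from h import *
st()
blue('wrist',(0,0,560,300),.054); blue('top',(280,160,380,245),.054)
snap('wrist','w6')
"
```

```text
t 18.75 p [ 0.5771 -0.12    0.2051] x [ 0.083 -0.997 -0.   ] y [-0.997 -0.083  0.001] z [-0.001 -0.    -1.   ] F [ 0.2 -0.4  0. ] op 0.052902655341782165 0.0 q [ 0.13  0.29 -0.3  -0.   -0.98 -0.04]
wrist [272  31  27  26 528] [285.1  43.4] [ 0.5839 -0.253   0.054 ]
wrist [209 134  26  26 512] [221.6 146.2] [ 0.6251 -0.1715  0.054 ]
wrist [324 150  25  24 489] [335.9 161.3] [ 0.5377 -0.1672  0.054 ]
top [351 201   6   5  23] [353.2 203.1] [ 0.5812 -0.2528  0.054 ]
```

View pics/w6.png

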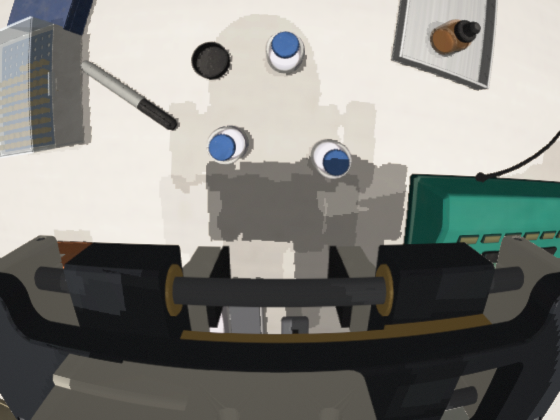

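The wrist view shows the three fresh bottles at (221,146), (336,161) and (285,43), clear of the dust cap at (210,61) and the marker. I'll take the one at (0.5377,-0.167) first.

Call:
{"api": "carry_out", "payload": {
  "moves": [
    [0,0,0,0.022,0.0217,0,0.4],
    [0,0,0,0.0215,0.0217,0,0.4],
    [0,0,0,0,0,0.04,0.4],
    [0,0,0,0,0,0.04,0.4],
    [0,0,0,0,0,0.025,0.4],
    [0,0,0,0,0,0.01,0.4],
    [0,0,0,0,0,0,0.4],
    [0,0,0,0,0,0,0.4]
  ]
}}

```text
time: 19.7
tool_pos: [0.5389, -0.1669, 0.0916]
tcp_rot: [0.736, -0.677, 0.001, -0.0]
wrist_force: [-0.1, 0.3, -0.1]
opening: 0.0528
gripper_force: 0.0
```

```bash
python3 -c "
from h import *
to([.5376,-.167,.0905])"
```

```text
t 19.7 p [ 0.5389 -0.1669  0.0916] x [ 0.083 -0.997  0.   ] y [-0.997 -0.083 -0.001] z [ 0.001 -0.    -1.   ] F [-0.1  0.3 -0.1] op 0.052758898650939356 0.0 q [ 0.05  0.39 -0.47  0.   -0.71  0.04]
shift m [0.     0.0013 0.0011]
```

Call:
{"api": "carry_out", "payload": {
  "moves": [
    [0,0,0,0,0.001,0.001,0.8],
    [0,0,0,0,0,0,0.9],
    [0,0,0,0,0,0,0.9],
    [0,0,0,0,0,0,0.9],
    [0,0,0,0,0,0,0.9],
    [0,0,0,0,0,-0.02,0.9],
    [0,0,0,0,0,-0.045,0.9],
    [0,0,0,0,0,-0.045,0.9]
  ]
}}

```text
time: 20.5
tool_pos: [0.5364, -0.1666, 0.1999]
tcp_rot: [0.736, -0.677, -0.001, 0.001]
wrist_force: [2.3, -0.2, -0.3]
opening: 0.0307
gripper_force: 12.0
```

Call:
{"api": "carry_out", "payload": {
  "moves": [
    [0,0,0,-0.0428,-0.0211,0,0.9],
    [0,0,0,-0.0428,-0.0211,0,0.9],
    [0,0,0,-0.0428,-0.0211,0,0.9],
    [0,0,0,-0.0428,-0.0211,0,0.9],
    [0,0,0,-0.0428,-0.0211,0,0.9],
    [0,0,0,-0.0428,-0.0211,0,0.9],
    [0,0,0,0,0,0,0.9],
    [0,0,0,0,0,0,0.9],
    [0,0,0,0,0,0,0.9]
  ]
}}

```text
time: 21.4
tool_pos: [0.6416, 0.0993, 0.1991]
tcp_rot: [0.736, -0.677, -0.0, 0.0]
wrist_force: [0.5, 0.0, -1.1]
opening: 0.0307
gripper_force: 12.0
```

```bash
python3 -c "
from h import *
to([.6424,.0995,.15]);d=snap('wrist','w7')
c=d['img'][60:300,140:400]
cv2.imwrite('pics/w7c.png',cv2.resize(c[:,:,::-1],None,fx=2.4,fy=2.4,interpolation=cv2.INTER_CUBIC))"
```

```text
t 21.4 p [0.6416 0.0993 0.1991] x [ 0.083 -0.997  0.   ] y [-0.997 -0.083  0.001] z [-0.001 -0.    -1.   ] F [ 0.5  0.  -1.1] op 0.030720812398776224 11.997859328985214 q [ 0.45  0.39 -0.17 -0.   -1.02 -0.37]
shift m [-0.0002 -0.0009  0.0491]
```

View pics/w7c.png

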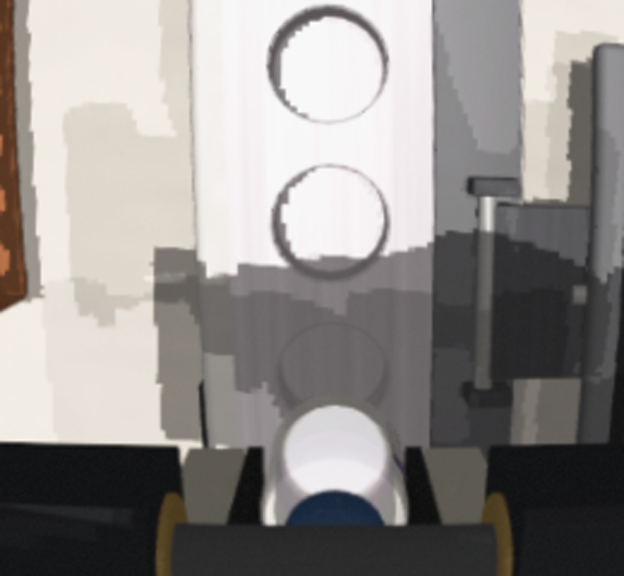

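The crop shows the mouths of pocket 3 at (328,65), pocket 2 at (330,221) and part of pocket 1 with its top at (333,322). The held bottle's foot is at about (337,455).

```bash
python3 -c "
from h import *
d=snap('wrist')
P=lambda u,v,z: onz(d,u/2.4+140-.3,v/2.4+60-.3,z)
p3=P(328,65,.05);p2=P(330,221,.05);print(p3,p2,'dist',np.linalg.norm(p3-p2), 'p1 far edge',P(333,322,.05))
p1=2*p2-p3;print('p1',p1, np.linalg.norm(p3-p2))
print('foot far edge',P(337,403,.109),'foot l/r',P(284,455,.109),P(392,455,.109))
"
```

```text
[ 6.51963113e-01 -1.79403182e-05  5.00000000e-02] [0.64734833 0.04836002 0.05      ] dist 0.04859756031804326 p1 far edge [0.64375487 0.08041143 0.05      ]
p1 [0.64273354 0.09673797 0.05      ] 0.04859756031804326
foot far edge [0.6421312  0.08730837 0.109     ] foot l/r [0.6543859 0.1023978 0.109    ] [0.62699638 0.10013303 0.109     ]
```

Call:
{"api": "carry_out", "payload": {
  "moves": [
    [0,0,0,0.003,-0.002,0.02,0.9],
    [0,0,0,0,0,0.02,0.9],
    [0,0,0,0,0,0.013,0.9],
    [0,0,0,0,0,0,0.9],
    [0,0,0,0,0,0,0.9]
  ]
}}

```text
time: 22.0
tool_pos: [0.6445, 0.0965, 0.1469]
tcp_rot: [0.736, -0.677, 0.0, 0.0]
wrist_force: [0.5, -0.7, 0.0]
opening: 0.0307
gripper_force: 12.0
```

```bash
python3 -c "
from h import *
st();d=snap('wrist','w8')
c=d['img'][130:330,160:400]
cv2.imwrite('pics/w8c.png',cv2.resize(c[:,:,::-1],None,fx=3,fy=3,interpolation=cv2.INTER_CUBIC))"
```

```text
t 22.0 p [0.6445 0.0965 0.1469] x [ 0.083 -0.997  0.   ] y [-0.997 -0.083 -0.   ] z [ 0. -0. -1.] F [ 0.5 -0.7  0. ] op 0.03068067890153972 11.998067647218704 q [ 0.45  0.44 -0.22  0.   -0.91 -0.37]
```

View pics/w8c.png

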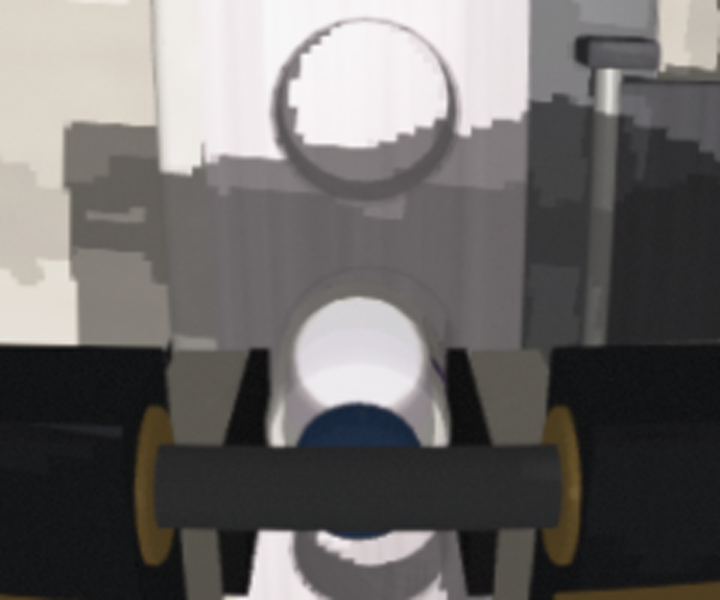

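```bash
python3 -c "
from h import *
d=snap('wrist')
P=lambda u,v,z: onz(d,u/3+160-.33,v/3+130-.33,z).round(4)
print('p2',P(366,108,.05),'p1 far',P(365,265,.05))
for v in (275,285,297): print(v,P(360,v,.0565))
blur=cv2.cvtColor(d['img'],cv2.COLOR_RGB2GRAY)
print(blur[210:236,281].tolist()); print(blur[245,240:320].tolist())
"
```

```text
p2 [0.6476 0.0493 0.05  ] p1 far [0.6451 0.0814 0.05  ]
275 [0.6461 0.0816 0.0565]
285 [0.6459 0.0836 0.0565]
297 [0.6457 0.0861 0.0565]
[103, 103, 102, 103, 102, 103, 102, 101, 97, 100, 102, 101, 102, 101, 103, 104, 104, 104, 117, 180, 209, 210, 210, 210, 210, 211]
[104, 103, 101, 93, 88, 92, 92, 93, 93, 97, 102, 105, 103, 106, 109, 110, 113, 126, 162, 195, 209, 212, 213, 216, 217, 217, 217, 218, 216, 216, 217, 216, 216, 217, 216, 216, 216, 217, 216, 217, 217, 216, 216, 215, 215, 216, 216, 215, 215, 215, 215, 214, 215, 215, 214, 213, 212, 210, 209, 198, 171, 143, 115, 89, 92, 95, 89, 85, 83, 78, 77, 77, 81, 84, 87, 93, 103, 105, 106, 106]
```

```bash
python3 -c "
from h import *
d=snap('wrist')
P=lambda u,v,z: onz(d,u/3+160-.33,v/3+130-.33,z).round(4)
for z in (.1125,.109): print(z,P(358,403,z),P(358,540,z),'w',P(295,450,z),P(420,450,z))
print('shoulder wide', P(270,420,.1085),P(445,420,.1085), 'near',P(365,566,.1085))
"
```

```text
0.1125 [0.6464 0.0833 0.1125] [0.6444 0.107  0.1125] w [0.655  0.0918 0.1125] [0.6366 0.0903 0.1125]
0.109 [0.6463 0.0849 0.109 ] [0.6442 0.1093 0.109 ] w [0.6551 0.0937 0.109 ] [0.6362 0.0921 0.109 ]
shoulder wide [0.6592 0.0892 0.1085] [0.6329 0.087  0.1085] near [0.6426 0.1146 0.1085]
```

Call:
{"api": "carry_out", "payload": {
  "moves": [
    [0,0,0,-0.001,0.0017,0,0.9],
    [0,0,0,0,0,0.003,0.9],
    [0,0,0,0,0,0.003,0.9],
    [0,0,0,0,0,0.003,0.9],
    [0,0,0,0,0,0.001,0.9],
    [0,0,0,0,0,0,0.9]
  ]
}}

```text
time: 22.75
tool_pos: [0.6424, 0.0977, 0.1361]
tcp_rot: [0.736, -0.677, -0.0, 0.0]
wrist_force: [-0.2, -0.4, -0.6]
opening: 0.0312
gripper_force: 12.0
```

Call:
{"api": "carry_out", "payload": {
  "moves": [
    [0,0,0,0,0,0.004,0.9],
    [0,0,0,0,0,0.004,0.9],
    [0,0,0,0,0,0.003,0.9],
    [0,0,0,0,0,0,0.9]
  ]
}}

```text
time: 23.15
tool_pos: [0.6422, 0.0977, 0.1247]
tcp_rot: [0.736, -0.677, -0.0, 0.0]
wrist_force: [0.0, 0.1, 0.2]
opening: 0.0305
gripper_force: 12.0
```

Call:
{"api": "carry_out", "payload": {
  "moves": [
    [0,0,0,0,0,0.002,0.9],
    [0,0,0,0,0,0.0015,0.9],
    [0,0,0,0,0,0,0.6],
    [0,0,0,0,0,0,0.4],
    [0,0,0,0,0,0,0.4],
    [0,0,0,0,0,0,0.4],
    [0,0,0,0,0,-0.02,0.4],
    [0,0,0,0,0,-0.03,0.4],
    [0,0,0,0,0,-0.03,0.4]
  ]
}}

```text
time: 24.05
tool_pos: [0.6423, 0.0977, 0.2025]
tcp_rot: [0.736, -0.677, -0.0, 0.001]
wrist_force: [-0.4, 0.7, 0.3]
opening: 0.0523
gripper_force: 0.0
```

```bash
python3 -c "
from h import *
to([.5815,-.125,.205]); blue('top',(180,160,380,245),.08)"
```

```text
t 24.05 p [0.6423 0.0977 0.2025] x [ 0.083 -0.997  0.001] y [-0.997 -0.083  0.001] z [-0.001 -0.001 -1.   ] F [-0.4  0.7  0.3] op 0.0522917677061984 0.0 q [ 0.45  0.38 -0.16  0.   -1.02 -0.37]
shift m [ 0.2168  0.0791 -0.0023]
top [318 187   6   5  24] [320.7 189.1] [ 0.6165 -0.1686  0.08  ]
top [351 201   6   5  24] [353.3 203.1] [ 0.5756 -0.2491  0.08  ]
```

Call:
{"api": "carry_out", "payload": {
  "moves": [
    [0,0,0,0.0433,0.0158,0,0.4],
    [0,0,0,0.0433,0.0158,0,0.4],
    [0,0,0,0.0433,0.0158,0,0.4],
    [0,0,0,0.0433,0.0158,0,0.4],
    [0,0,0,0.0433,0.0158,0,0.4],
    [0,0,0,0,0,0,0.4],
    [0,0,0,0,0,0,0.4],
    [0,0,0,0,0,0,0.4]
  ]
}}

```text
time: 24.9
tool_pos: [0.582, -0.1241, 0.202]
tcp_rot: [0.736, -0.677, 0.0, -0.0]
wrist_force: [0.8, 0.3, -0.4]
opening: 0.0527
gripper_force: 0.0
```

```bash
python3 -c "
from h import *
to([.6251,-.1715,.0905]);blue('wrist',(0,0,560,300),.054)"
```

```text
t 24.9 p [ 0.582  -0.1241  0.202 ] x [ 0.083 -0.997 -0.   ] y [-0.997 -0.083 -0.   ] z [ 0.  0. -1.] F [ 0.8  0.3 -0.4] op 0.05266659637787397 0.0 q [ 0.12  0.3  -0.29 -0.   -0.98 -0.03]
shift m [ 0.0508 -0.0389  0.1116]
wrist [279  36  26  26 536] [291.6  48.7] [ 0.584  -0.2527  0.054 ]
wrist [215 140  26  26 521] [227.2 152.6] [ 0.6252 -0.1713  0.054 ]
```

Call:
{"api": "carry_out", "payload": {
  "moves": [
    [0,0,0,0.025,-0.0195,0,0.4],
    [0,0,0,0.0255,-0.0195,0,0.4],
    [0,0,0,0,0,0.04,0.4],
    [0,0,0,0,0,0.04,0.4],
    [0,0,0,0,0,0.022,0.4],
    [0,0,0,0,0,0.01,0.4],
    [0,0,0,0,0,0,0.4],
    [0,0,0,0,0,0,0.4]
  ]
}}

```text
time: 25.75
tool_pos: [0.6258, -0.1711, 0.0911]
tcp_rot: [0.736, -0.677, 0.001, -0.0]
wrist_force: [0.1, -0.5, 0.4]
opening: 0.0525
gripper_force: 0.0
```

```bash
python3 -c "
from h import *
to([.6251,-.1715,.0905])"
```

```text
t 25.75 p [ 0.6258 -0.1711  0.0911] x [ 0.084 -0.996  0.   ] y [-0.996 -0.084 -0.001] z [ 0.001 -0.    -1.   ] F [ 0.1 -0.5  0.4] op 0.0524618658291882 0.0 q [ 0.03  0.5  -0.28  0.   -0.8   0.05]
shift m [0.0004 0.0008 0.0006]
```

Call:
{"api": "carry_out", "payload": {
  "moves": [
    [0,0,0,0,0.0005,0.0005,0.8],
    [0,0,0,0,0,0,0.9],
    [0,0,0,0,0,0,0.9],
    [0,0,0,0,0,0,0.9],
    [0,0,0,0,0,0,0.9],
    [0,0,0,0,0,-0.02,0.9],
    [0,0,0,0,0,-0.045,0.9],
    [0,0,0,0,0,-0.03,0.9],
    [0,0,0,0,0,0,0.9]
  ]
}}

```text
time: 26.65
tool_pos: [0.6267, -0.172, 0.1897]
tcp_rot: [0.736, -0.677, 0.003, -0.002]
wrist_force: [-0.1, -0.3, -0.3]
opening: 0.0304
gripper_force: 12.0
```

Call:
{"api": "carry_out", "payload": {
  "moves": [
    [0,0,0,-0.0433,-0.008,0,0.9],
    [0,0,0,-0.0433,-0.008,0,0.9],
    [0,0,0,-0.0433,-0.008,0,0.9],
    [0,0,0,-0.0433,-0.008,0,0.9],
    [0,0,0,-0.0433,-0.008,0,0.9],
    [0,0,0,0,0,0,0.9],
    [0,0,0,0,0,0,0.9],
    [0,0,0,0,0,0,0.9]
  ]
}}

```text
time: 27.45
tool_pos: [0.6458, 0.0468, 0.1839]
tcp_rot: [0.736, -0.677, -0.0, 0.0]
wrist_force: [-0.2, 0.1, 0.4]
opening: 0.0309
gripper_force: 12.0
```

```bash
python3 -c "
from h import *
to([.6465,.0478,.147])"
```

```text
t 27.45 p [0.6458 0.0468 0.1839] x [ 0.083 -0.997  0.   ] y [-0.997 -0.083  0.001] z [-0.001 -0.    -1.   ] F [-0.2  0.1  0.4] op 0.030888706322309247 11.997727453708649 q [ 0.37  0.4  -0.19 -0.   -0.98 -0.29]
shift m [-0.0009 -0.0008  0.0369]
```

Call:
{"api": "carry_out", "payload": {
  "moves": [
    [0,0,0,-0.001,-0.0005,0.015,0.9],
    [0,0,0,0,0,0.022,0.9],
    [0,0,0,0,0,0,0.9],
    [0,0,0,0,0,0,0.9]
  ]
}}

```text
time: 27.85
tool_pos: [0.6464, 0.0474, 0.1468]
tcp_rot: [0.735, -0.678, -0.0, 0.001]
wrist_force: [-0.1, -0.0, -0.0]
opening: 0.0305
gripper_force: 12.0
```

```bash
python3 -c "
from h import *
to([.6465,.0478,.1365])"
```

```text
t 27.85 p [0.6464 0.0474 0.1468] x [ 0.082 -0.997  0.001] y [-0.997 -0.082  0.002] z [-0.002 -0.001 -1.   ] F [-0.1 -0.  -0. ] op 0.030465765096125672 11.997886151075363 q [ 0.37  0.44 -0.23  0.   -0.91 -0.29]
shift m [-0.0004 -0.0002  0.0103]
```

Call:
{"api": "carry_out", "payload": {
  "moves": [
    [0,0,0,0,0,0.003,0.9],
    [0,0,0,0,0,0.003,0.9],
    [0,0,0,0,0,0.004,0.9],
    [0,0,0,0,0,0,0.9]
  ]
}}

```text
time: 28.25
tool_pos: [0.6464, 0.0484, 0.1371]
tcp_rot: [0.736, -0.677, -0.0, 0.0]
wrist_force: [-0.3, 0.2, -0.0]
opening: 0.0308
gripper_force: 12.0
```

Call:
{"api": "carry_out", "payload": {
  "moves": [
    [0,0,0,0,0,0.004,0.9],
    [0,0,0,0,0,0.004,0.9],
    [0,0,0,0,0,0.003,0.9],
    [0,0,0,0,0,0,0.9]
  ]
}}

```text
time: 28.65
tool_pos: [0.6463, 0.0484, 0.1258]
tcp_rot: [0.736, -0.677, -0.0, 0.0]
wrist_force: [1.1, 0.2, -0.9]
opening: 0.0306
gripper_force: 12.0
```

In. I'll lower it the rest of the way and release.

Call:
{"api": "carry_out", "payload": {
  "moves": [
    [0,0,0,0,0,0.003,0.9],
    [0,0,0,0,0,0.0015,0.9],
    [0,0,0,0,0,0,0.6],
    [0,0,0,0,0,0,0.4],
    [0,0,0,0,0,0,0.4],
    [0,0,0,0,0,0,0.4],
    [0,0,0,0,0,-0.02,0.4],
    [0,0,0,0,0,-0.03,0.4],
    [0,0,0,0,0,-0.03,0.4]
  ]
}}

```text
time: 29.55
tool_pos: [0.6464, 0.0483, 0.2026]
tcp_rot: [0.736, -0.677, -0.0, 0.001]
wrist_force: [0.5, 0.1, -1.0]
opening: 0.0525
gripper_force: 0.0
```

```bash
python3 -c "
from h import *
to([.5845,-.2,.203])"
```

```text
t 29.55 p [0.6464 0.0483 0.2026] x [ 0.083 -0.997  0.   ] y [-0.997 -0.083  0.001] z [-0.001 -0.    -1.   ] F [ 0.5  0.1 -1. ] op 0.05245779181161431 0.0 q [ 0.38  0.38 -0.17  0.   -1.02 -0.29]
shift m [ 0.2423  0.0823 -0.0003]
```

Call:
{"api": "carry_out", "payload": {
  "moves": [
    [0,0,0,0.0404,0.0137,0,0.4],
    [0,0,0,0.0404,0.0137,0,0.4],
    [0,0,0,0.0404,0.0137,0,0.4],
    [0,0,0,0.0404,0.0137,0,0.4],
    [0,0,0,0.0404,0.0137,0,0.4],
    [0,0,0,0.0404,0.0137,0,0.4],
    [0,0,0,0,0,0,0.4],
    [0,0,0,0,0,0,0.4],
    [0,0,0,0,0,0,0.4]
  ]
}}

```text
time: 30.45
tool_pos: [0.585, -0.1995, 0.2021]
tcp_rot: [0.736, -0.677, 0.0, -0.0]
wrist_force: [-0.1, 0.6, 0.1]
opening: 0.0522
gripper_force: 0.0
```

```bash
python3 -c "
from h import *
to([.584,-.2525,.0905]);blue('wrist',(0,0,560,300),.054)"
```

```text
t 30.45 p [ 0.585  -0.1995  0.2021] x [ 0.083 -0.997 -0.   ] y [-0.997 -0.083 -0.   ] z [ 0.  0. -1.] F [-0.1  0.6  0.1] op 0.05218986903019834 0.0 q [-0.01  0.34 -0.24 -0.   -1.    0.1 ]
shift m [0.0527 0.0055 0.1116]
wrist [275 136  26  26 524] [287.  148.8] [ 0.5839 -0.253   0.054 ]
```

Call:
{"api": "carry_out", "payload": {
  "moves": [
    [0,0,0,0.0265,0.003,0,0.4],
    [0,0,0,0.0265,0.003,0,0.4],
    [0,0,0,0,0,0.04,0.4],
    [0,0,0,0,0,0.04,0.4],
    [0,0,0,0,0,0.022,0.4],
    [0,0,0,0,0,0.01,0.4],
    [0,0,0,0,0,0,0.4],
    [0,0,0,0,0,0,0.4]
  ]
}}

```text
time: 31.3
tool_pos: [0.5843, -0.2528, 0.0911]
tcp_rot: [0.736, -0.677, 0.001, -0.0]
wrist_force: [-0.2, -0.1, 0.2]
opening: 0.0527
gripper_force: 0.0
```

```bash
python3 -c "
from h import *
to([.5839,-.2527,.0905])"
```

```text
t 31.3 p [ 0.5843 -0.2528  0.0911] x [ 0.084 -0.996  0.001] y [-0.996 -0.084 -0.001] z [ 0.001 -0.001 -1.   ] F [-0.2 -0.1  0.2] op 0.05265905819865469 0.0 q [-0.1   0.48 -0.3   0.   -0.78  0.19]
shift m [-0.0002  0.0004  0.0006]
```

Call:
{"api": "carry_out", "payload": {
  "moves": [
    [0,0,0,0,0.0005,0.0005,0.8],
    [0,0,0,0,0,0,0.9],
    [0,0,0,0,0,0,0.9],
    [0,0,0,0,0,0,0.9],
    [0,0,0,0,0,0,0.9],
    [0,0,0,0,0,-0.02,0.9],
    [0,0,0,0,0,-0.045,0.9],
    [0,0,0,0,0,-0.03,0.9],
    [0,0,0,0,0,0,0.9]
  ]
}}

```text
time: 32.2
tool_pos: [0.585, -0.254, 0.1896]
tcp_rot: [0.736, -0.677, 0.004, -0.002]
wrist_force: [-0.8, 0.2, 0.0]
opening: 0.0304
gripper_force: 12.0
```

Call:
{"api": "carry_out", "payload": {
  "moves": [
    [0,0,0,-0.0408,-0.0146,0,0.9],
    [0,0,0,-0.0408,-0.0146,0,0.9],
    [0,0,0,-0.0408,-0.0146,0,0.9],
    [0,0,0,-0.0408,-0.0146,0,0.9],
    [0,0,0,-0.0408,-0.0146,0,0.9],
    [0,0,0,-0.0408,-0.0146,0,0.9],
    [0,0,0,0,0,0.01,0.9],
    [0,0,0,0,0,0.02,0.9],
    [0,0,0,0,0,0,0.9],
    [0,0,0,0,0,0,0.9]
  ]
}}

```text
time: 33.2
tool_pos: [0.6492, -0.0025, 0.1538]
tcp_rot: [0.736, -0.677, -0.0, 0.001]
wrist_force: [0.1, -0.3, -0.2]
opening: 0.0306
gripper_force: 12.0
```

```bash
python3 -c "
from h import *
to([.6507,-.0018,.147])"
```

```text
t 33.2 p [ 0.6492 -0.0025  0.1538] x [ 0.083 -0.997  0.001] y [-0.997 -0.083  0.002] z [-0.002 -0.001 -1.   ] F [ 0.1 -0.3 -0.2] op 0.03056464276100622 11.99717491865158 q [ 0.3   0.43 -0.22  0.   -0.93 -0.21]
shift m [-0.0006 -0.0015  0.0068]
```

Call:
{"api": "carry_out", "payload": {
  "moves": [
    [0,0,0,-0.0005,-0.0015,0.006,0.9],
    [0,0,0,0,0,0,0.9],
    [0,0,0,0,0,0.004,0.9],
    [0,0,0,0,0,0.004,0.9],
    [0,0,0,0,0,0.003,0.9],
    [0,0,0,0,0,0,0.9]
  ]
}}

```text
time: 33.8
tool_pos: [0.6509, -0.0015, 0.1368]
tcp_rot: [0.736, -0.677, -0.0, 0.0]
wrist_force: [-0.5, -0.7, -0.3]
opening: 0.0307
gripper_force: 12.0
```

Call:
{"api": "carry_out", "payload": {
  "moves": [
    [0,0,0,0,0,0.004,0.9],
    [0,0,0,0,0,0.004,0.9],
    [0,0,0,0,0,0.003,0.9],
    [0,0,0,0,0,0,0.9]
  ]
}}

```text
time: 34.2
tool_pos: [0.6508, -0.0015, 0.1258]
tcp_rot: [0.736, -0.677, -0.0, 0.0]
wrist_force: [0.1, 0.5, -0.5]
opening: 0.0309
gripper_force: 12.0
```

Call:
{"api": "carry_out", "payload": {
  "moves": [
    [0,0,0,0,0,0.003,0.9],
    [0,0,0,0,0,0.0015,0.9],
    [0,0,0,0,0,0,0.6],
    [0,0,0,0,0,0,0.4],
    [0,0,0,0,0,0,0.4],
    [0,0,0,0,0,0,0.4],
    [0,0,0,0,0,-0.02,0.4],
    [0,0,0,0,0,-0.03,0.4],
    [0,0,0,0,0,-0.04,0.4],
    [0,0,0,0,0,-0.03,0.4]
  ]
}}

```text
time: 35.2
tool_pos: [0.6516, -0.0015, 0.2445]
tcp_rot: [0.736, -0.677, 0.001, -0.001]
wrist_force: [0.0, 0.4, 0.8]
opening: 0.0523
gripper_force: 0.0
```

Call:
{"api": "carry_out", "payload": {
  "moves": [
    [0,0,-0.0455,0,0,0,1],
    [0,0,-0.0455,0,0,0,1],
    [0,0,-0.0455,0,0,0,1],
    [0,0,-0.0455,0,0,0,1],
    [0,0,-0.0455,0,0,0,1],
    [0,0,-0.0455,0,0,0,1],
    [0,0,-0.0455,0,0,0,1],
    [0,0,-0.0455,0,0,0,1],
    [0,0,-0.0455,0,0,0,1],
    [0,0,-0.0455,0,0,0,1],
    [0,0,-0.045,0,0,0,1],
    [0,0,0,0,0,0,1]
  ]
}}

```text
time: 36.4
tool_pos: [0.6512, -0.0014, 0.2421]
tcp_rot: [0.999, 0.043, 0.0, -0.0]
wrist_force: [-0.3, -0.1, 0.2]
opening: 0.0006
gripper_force: 0.0
```

```bash
python3 -c "
from h import *
to([.5475,.0665,.25])"
```

```text
t 36.4 p [ 0.6512 -0.0014  0.2421] x [0.996 0.085 0.   ] y [ 0.085 -0.996 -0.   ] z [ 0.  0. -1.] F [-0.3 -0.1  0.2] op 0.0006252560150135397 0.0 q [ 0.3   0.35 -0.11 -0.   -1.1   1.36]
shift m [-0.0975 -0.0765 -0.0079]
```

Call:
{"api": "carry_out", "payload": {
  "moves": [
    [0,0,0,-0.0325,-0.0255,0,1],
    [0,0,0,-0.0325,-0.0255,0,1],
    [0,0,0,-0.0325,-0.0255,0,1],
    [0,0,0,0,0,0,1],
    [0,0,0,0,0,0,1],
    [0,0,0,0,0,0,1]
  ]
}}

```text
time: 37.0
tool_pos: [0.5483, 0.0667, 0.2423]
tcp_rot: [0.999, 0.041, 0.0, -0.0]
wrist_force: [0.7, 0.8, 0.6]
opening: 0.0006
gripper_force: 0.0
```

```bash
python3 -c "
from h import *
to([.547,.066,.12]);snap('wrist','w9')"
```

```text
t 37.0 p [0.5483 0.0667 0.2423] x [0.997 0.081 0.001] y [ 0.081 -0.997 -0.   ] z [ 0.001  0.    -1.   ] F [0.7 0.8 0.6] op 0.0006467922221929191 0.0 q [ 0.48  0.2  -0.33  0.   -1.04  1.18]
shift m [-0.0014  0.0006  0.1223]
```

View pics/w9.png

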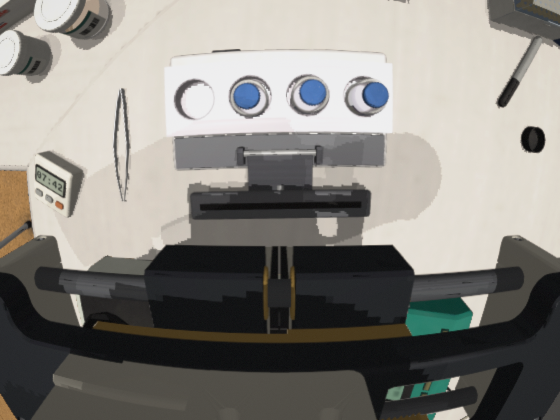

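The wrist view shows pockets 1–3 each holding a blue-capped bottle, with caps at (248,96), (312,92) and (375,95). The bench to the right is clear of bottles. I'll check seating and the tray numerically.

```bash
python3 -c "
from h import *
blue('wrist',(150,50,420,200),.084)
blue('wrist',(150,50,420,200),.088)
d=snap('top','top9')
c=d['img'][150:300,180:440]; cv2.imwrite('pics/top9c.png',cv2.resize(np.clip(c[:,:,::-1]*1.4,0,255).astype(np.uint8),None,fx=3,fy=3,interpolation=cv2.INTER_CUBIC))
"
```

```text
wrist [300  80  25  25 499] [312.   91.8] [0.6469 0.0487 0.084 ]
wrist [234  83  25  26 495] [245.8  95.6] [0.6399 0.0986 0.084 ]
wrist [363  83  25  24 478] [374.9  94.4] [ 0.6513 -0.0008  0.084 ]
wrist [300  80  25  25 500] [311.9  91.7] [0.6465 0.0491 0.088 ]
wrist [233  83  26  26 501] [245.6  95.4] [0.6397 0.0982 0.088 ]
wrist [363  83  25  24 477] [374.8  94.3] [6.508e-01 5.000e-04 8.800e-02]
```

View pics/top9c.png

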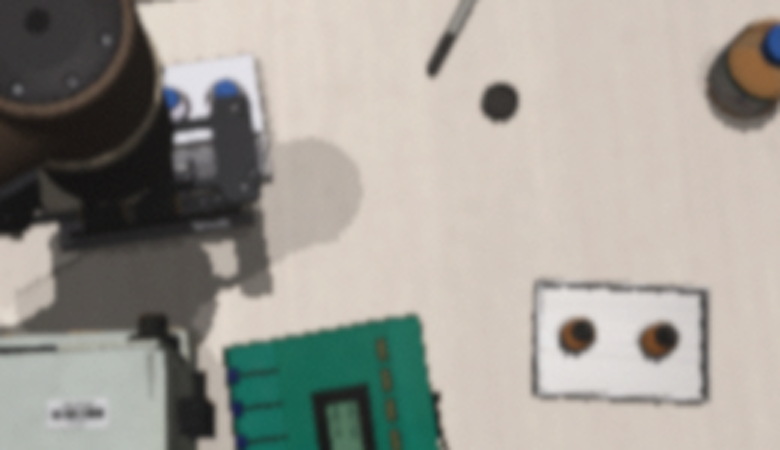

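The top view shows both used bottles upright in the tray at crop (577,335) and (658,340), with the dust cap and marker where they were. Now for the second press.

Call:
{"api": "carry_out", "payload": {
  "moves": [
    [0,0,0,-0.001,0,0.03,1],
    [0,0,0,0,0,0.03,1],
    [0,0,0,0,0,0.03,1],
    [0,0,0,0,0,0.03,1],
    [0,0,0,0,0,0.005,1],
    [0,0,0,0,0,0.004,1],
    [0,0,0,0,0,0.004,1],
    [0,0,0,0,0,0.003,1],
    [0,0,0,0,0,0.002,1],
    [0,0,0,0,0,0,1],
    [0,0,0,0,0,0,1]
  ],
  "newtons": 20
}}

```text
time: 38.3
tool_pos: [0.5463, 0.066, 0.1072]
tcp_rot: [0.999, 0.042, 0.0, 0.0]
wrist_force: [-11.9, -1.6, 22.9]
opening: 0.0004
gripper_force: 12.5
```

Same depth and force as the first press. I'll hold for over a second, then release and rise.

Call:
{"api": "carry_out", "payload": {
  "moves": [
    [0,0,0,0,0,0,1],
    [0,0,0,0,0,0,1],
    [0,0,0,0,0,0,1],
    [0,0,0,0,0,0,1],
    [0,0,0,0,0,0,1],
    [0,0,0,0,0,0,1],
    [0,0,0,0,0,0,1],
    [0,0,0,0,0,0,1],
    [0,0,0,0,0,0,1],
    [0,0,0,0,0,0,1],
    [0,0,0,0,0,0,1],
    [0,0,0,0,0,0,1]
  ]
}}

```text
time: 39.5
tool_pos: [0.5463, 0.066, 0.1073]
tcp_rot: [0.999, 0.042, 0.0, 0.0]
wrist_force: [-12.9, -2.0, 22.1]
opening: 0.0005
gripper_force: 12.4
```

Call:
{"api": "carry_out", "payload": {
  "moves": [
    [0,0,0,0,0,-0.01,1],
    [0,0,0,0,0,-0.03,1],
    [0,0,0,0,0,-0.04,1],
    [0,0,0,0,0,-0.04,1],
    [0,0,0,0,0,-0.02,1],
    [0,0,0,0,0,0,1],
    [0,0,0,0,0,0,1],
    [0,0,0,0,0,0,1]
  ]
}}

```text
time: 40.3
tool_pos: [0.5464, 0.0664, 0.2438]
tcp_rot: [0.999, 0.041, -0.0, -0.0]
wrist_force: [0.4, 0.7, -0.1]
opening: 0.0005
gripper_force: 0.0
```

```bash
python3 -c "
from h import *
st(); blue('wrist',(150,50,420,200),.084)
arm.finish_job()"
```

```text
t 40.3 p [0.5464 0.0664 0.2438] x [ 0.997  0.083 -0.   ] y [ 0.083 -0.997 -0.   ] z [-0.  0. -1.] F [ 0.4  0.7 -0.1] op 0.0005175882781855997 0.0 q [ 0.48  0.19 -0.33 -0.   -1.04  1.18]
wrist [300  78  25  24 486] [312.2  89.6] [0.6468 0.0487 0.084 ]
wrist [234  81  26  25 497] [246.4  93.1] [0.6398 0.0986 0.084 ]
wrist [363  81  24  24 468] [374.6  92.3] [ 0.6512 -0.0007  0.084 ]
the job is handed in; nothing more can be done
```

The job is handed in at about 40 s (verdict not shown): mixer stopped, both used bottles stood in the tray, all three fresh bottles set in pockets 1–3, and the bar pressed to its stop again and let go.

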